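# Top up the wax-blank tray and stack the emptied one

### The arm

A 6-joint arm with a two-finger parallel gripper is mounted at the origin on a cart in front of the work surface, level with it; the furniture and walls round the work are solid. World frame = base frame: x ahead of the robot, y to its left, z up, the work surface at z = 0. Lengths are in m, angles in rad, forces in N, time in s.
With the tool pointing down it reaches from about 0.3 to 0.875 m from the base axis. Payload 6.4 kg.
Tool frame: the origin (TCP) lies midway between the tips of the shut fingers; the grasp point (between the pads) lies 19 mm behind it; y points along the fingers, x is the direction in which the jaws open and shut, and the axes are right-handed (so a half turn about y gives the same grasp; the last joint's range is limited). The gripper opens to 85 mm and grips with 20 to 120 N. Pads are 22 mm wide; open, the fingers measure 114 mm over their backs; the gripper's body (76 mm by 85 mm) begins 54 mm behind the grasp point. The pads swing forward as they close: fully open they stand 13 mm farther back than shut.
Start: joints at [-1.424, 0.181, 1.607, -0, 1.354, -0.206], TCP at [0.199, -0.54, 0.21] pointing down, gripper open.
Joint ranges: [-2.99, 2.99], [-0.89, 2.07], [0.3, 2.58], [-1.14, 4.28], [0, 2.63], [-3.12, 3.12]. Speed limits (rad/s): [2.57, 2.57, 3.01, 3.14, 3.14, 3.14].

### API

Orientations are given as a unit quaternion [w, x, y, z].
In Python, from bench import ctrl gives the robot as it stands.
- The arm moves only by the tool step_arm, never from a script. Its argument "commands" is a list of rows, each a list of 7 numbers: the turn, a rotation vector about the tool's x, y, z in units of 6 degrees (1.0 is 6 degrees), then the shift along the tool's x, y, z in units of 30 mm (1.0 is 30 mm), then the opening, from 0 (shut) to 1 (fully open). A call has 1 to 10 rows; each row shifts and turns the commanded pose from where the row before left it, along the tool's axes as they then stand; what a row does not reach is not made up. A row lasts 1/10 s, in which the tool goes at most 50 mm and 8.59 degrees, less where a joint would pass 70% of its speed; a pose out of reach is approached as far as the arm can. A call with a number of a shift or a turn outside -1 to 1 is refused whole. A call with a gripper value outside its range is refused whole. The fingers move at their own pace and stop on an object; the grip force is fixed at half the most. Time passes only in rows, so rows that do not move let the fingers close. It gives the time, the measured TCP pose, the force and the opening at its end, in the units of the state.
- ctrl.get_obs(): the state, without advancing time (a new reading comes with each control period).
- ctrl.camera(name): name is "side" or "top"; returns (picture, depth): 420x560x3 uint8, blue, green, red; 420x560 float32, m along the optical axis (not along the pixel's ray), 0 where there is no reading.
- ctrl.get_calibration(name): a dict with "intrinsics" (3x3 intrinsics, pixels), "R" (3x3) and "t" (3): a world point X has camera coordinates R X + t. Camera axes: x right, y down, z forward; pixel columns grow to the right and rows downward; lengths in m; the calibration is good to about 2 mm. A picture is of the moment at which its call begins. get_calibration takes no time and is no camera call.
- ctrl.hand_in(): hands the job in, once; it reports no verdict.
Trained networks look in the newest picture that a camera, given by its name, has taken for a name from the list of things; names that differ only in an ending like _2 or _b are one class to them, and where a whole thing is asked for, a point or a joint stands for the part that bears it (a point fixed in the world has none). Each returns a list of dicts, best first, with "p" (0 to 1); they miss things now and then, are a little off and sometimes report something else, mostly with a low value. They report only what shows in the picture. A call takes as long as a camera call. They do not tell look-alikes from the thing itself.
- ctrl.boxes_of(thing, camera): "point" ([x, y, z] in m, in the coordinates of the camera as it stood for that picture, good to about 4 mm: the middle of the surface that is visible of it).
- ctrl.silhouettes(thing, camera): "pixels" (420x560 bool, what is visible of it).
The state is a dict: "time_s": time; "q": joint angles; "dq": joint speeds; "joint_efforts": joint torques, N m; "eef_pos": TCP position; "eef_rot": TCP orientation; "wrist_force": force on the tool from outside, world axes, zero at the start; "torque": the same for the moment, N m; "opening": opening from 0.0 (shut) to 1.0 (fully open).
Only numpy, scipy, OpenCV 4.12 (cv2) and the standard library are available. Lean on these libraries where they do the work, as an engineer would, in place of code of your own. Each camera call takes 0.05 s, during which the arm holds its last target.

### The job

Make one full tray of the two part-filled ones: take the two green wax blanks out of the tray lying on the bench and lay them in the free pockets of the tray on the sloped stand, each flat and fully down in its own pocket, with that tray left in place on its stand. Then stack the emptied tray on top of the pile of empty trays at the right, squarely nested in the rim of the tray below, without pushing the pile more than a couple of centimetres. Leave the tools and other things round the work where they are.

Things in the scene. Friction and masses are not known exactly. Their poses are not given: they have to be found in the camera images.
- stand: Fixed bent aluminium stand, 98 x 226 x 46 mm. Its face slopes 28 degrees, rising in its +x, and looks back towards the robot. Origin: centre of its underside; y along its width. A lip 11 mm high at the foot of the slope and a tab at each side (4.5 mm from the tray's ends) keep the tray on it.
- stand_tray: Loose grey strip tray, 48 (x) x 209 (y) x 24 (z) mm, 0.12 kg, leaning on the slope with its -x long side against the lip: its z, out of the pockets, leans 28 degrees from vertical. Origin: centre of the underside of its foot. Three pockets 36 (x) x 65 (y) mm in a row along y, 69 mm apart, floor at z = 13, deck round them at z = 20 mm. At the start one, any, holds a blank.
- stand_pocket_0 (a point): First (y = -69 mm) pocket of the tray on the stand: centre of the pocket's floor, axes as the tray's. It is 7 mm deep; the deck beside it is 6 mm wide.
- stand_pocket_1 (a point): Middle (y = 0) pocket of the tray on the stand: centre of the pocket's floor, axes as the tray's. All four trays have the same shape.
- stand_pocket_2 (a point): Last (y = +69 mm) pocket of the tray on the stand: centre of the pocket's floor, axes as the tray's. A stacking rim 3 mm thick stands on every tray's deck up to z = 24 mm along both ends and for 23 mm round each corner; elsewhere the long sides have no rim, so that fingers can take a blank across its 32 mm width down to the deck.
- bench_tray: Grey tray, same shape, lying flat on the bench before the robot with its y roughly the world's y; any two pockets hold a blank. Origin: centre of the underside of its foot, which is 38 x 199 mm and 5 mm high. Plain long sides 48 mm apart, z = 5 to 20 mm, to be gripped at mid-length; fingers below z = 5 mm would meet the equally wide tray under it in the pile.
- pile_top: Upper, empty tray of the pile of two at the right; same shape, same origin; its y lies roughly along the world's x. The foot of a tray stacked on it goes inside its rim (42 x 203 mm inside, so 2 mm play a side) and rests on its deck, so stacked trays stand 20 mm apart. Either way round will do.
- pile_bottom: Lower, empty tray of the pile, same shape and origin, loose on the bench; the upper one is nested in its rim. Room for the arm: a wooden upright of the cabinet stands 40 to 100 mm to the right of the pile, and 0.3 m above the bench a shelf overhangs it beyond x = 0.60 m.
- blank_a: Green carving-wax blank, 32 (x) x 61 (y) x 18 (z) mm, about 0.05 kg, the same under a half turn about z. Origin: centre of its underside. At the start in one pocket of the tray on the stand; its top stands 11 mm proud of the tray's deck.
- blank_b: Green carving-wax blank, 32 (x) x 61 (y) x 18 (z) mm, about 0.05 kg, the same under a half turn about z. Origin: centre of its underside. At the start in one pocket of the tray on the bench, 11 mm proud of its deck; to be moved.
- blank_c: Green carving-wax blank, 32 (x) x 61 (y) x 18 (z) mm, about 0.05 kg, the same under a half turn about z. Origin: centre of its underside. At the start in another pocket of the tray on the bench, 11 mm proud of its deck; to be moved.
- flux_jar: Bystander: white jar with yellow lid, 46 mm across, 41 mm high, behind the trays. Origin: centre of its underside.
- caliper: Bystander: grey caliper lying flat, 56 x 150 x 10 mm, behind the bench tray. Origin: centre of its underside.
- charcoal_block: Bystander: black charcoal block 45 x 71 x 22 mm behind the stand. Origin: centre of its underside.
There are look-alikes about, which are no part of the job. What is shaped like the blank_c but red is not meant.

How it is judged:
On the way, in this order (a step that is already met when the one before it is completed fails the run):
1. all three blanks lie fully down in the pockets of the tray on the stand (z of blank_a in the frame of stand_tray between 0.011 and 0.0155 m and x of blank_a in the frame of stand_tray between -0.004 and 0.004 m and y of blank_a in the frame of stand_tray between -0.075 and 0.075 m and angle between the z axis of each of blank_a, blank_b, blank_c and the z axis of stand_tray, either way round below 0.08 rad and z of blank_b in the frame of stand_tray between 0.011 and 0.0155 m and x of blank_b in the frame of stand_tray between -0.004 and 0.004 m and y of blank_b in the frame of stand_tray between -0.075 and 0.075 m and z of blank_c in the frame of stand_tray between 0.011 and 0.0155 m and x of blank_c in the frame of stand_tray between -0.004 and 0.004 m and y of blank_c in the frame of stand_tray between -0.075 and 0.075 m and x of stand_tray in the frame of stand between -0.01463 and -0.00263 m and z of stand_tray in the frame of stand between 0.02036 and 0.03036 m and y of stand_tray in the frame of stand between -0.006 and 0.006 m), for 0.2 s.
2. the emptied tray is nested on the pile (horizontal distance between bench_tray and pile_top below 0.0045 m and z of bench_tray in the frame of pile_top between 0.0185 and 0.0218 m and angle between the y axis of bench_tray and the y axis of pile_top, either way round below 0.05 rad and angle between the z axis of bench_tray and the z axis of pile_top, either way round below 0.04 rad and angle between bench_tray's own z axis and vertical below 0.1 rad), for 0.2 s.
At the end, for the whole second after the job is handed in: All three blanks lie flat on the pocket floors (within 2.5 mm) of the stand's tray, which is within 6 mm of its place; the empty tray is nested on the pile: centres within 4.5 mm, 18.5 to 21.8 mm above the next, aligned within 0.05 rad; the pile is nested and within 20 mm of its place; all at rest (all of step 1 and all of step 2 and horizontal distance between pile_top and pile_bottom below 0.0045 m and z of pile_top in the frame of pile_bottom between 0.0185 and 0.0218 m and distance of pile_bottom from where it was at the start of the episode below 0.02 m and linear speed of each of blank_a, blank_b, blank_c, bench_tray, stand_tray below 0.02 m/s); the robot touches nothing.
It fails at once if a thing round the work (jar, caliper or charcoal block) is shifted by more than 25 mm (distance of any of flux_jar, caliper, charcoal_block from where it was at the start of the episode above 0.025 m).
It also fails if it takes over 72 s, if anything falls off the work surface, if the arm or the gripper's body presses on something with over 40 N, if the wrist force passes 120 N, or if a joint passes its speed limit or range.

## Working session

There is one attempt and no reset: what is moved stays moved. The work goes in short steps, Python scripts to look and compute and a tool call to move; the robot and the scene stay as the last step left them, time stands still between calls to the robot, and variables do not carry over. Pictures are saved under pics/ and viewed, and the job is handed in when it is done.

Besides the shell and the picture viewer there is one more tool, called after "Call:" as name(argument=value, ...) on one line, values as JSON. step_arm: Moves the arm, as the interface text tells. Its arguments: {"type":"object","properties":{"commands":{"type":"array"}},"required":["commands"]}

```bash
ls -la; mkdir -p pics
cat > h.py <<'E'
import numpy as np, cv2
from bench import ctrl
from scipy.spatial.transform import Rotation as Rn
def cam(n):
    im,d=ctrl.camera(n); c=ctrl.get_calibration(n)
    return im,d,np.array(c["intrinsics"]),np.array(c["R"]),np.array(c["t"])
def cloud(d,K,R,t):
    v,u=np.mgrid[0:d.shape[0],0:d.shape[1]]
    P=np.stack([(u-K[0,2])/K[0,0]*d,(v-K[1,2])/K[1,1]*d,d],-1)
    return (P-t)@R
E
python3 - <<'E'
from h import *
for n in("top","side"):
    im,d,K,R,t=cam(n); cv2.imwrite(f"pics/{n}0.png",im); np.savez(f"{n}0.npz",im=im,d=d,K=K,R=R,t=t)
    print(n,K,-R.T@t,R[2])
o=ctrl.get_obs();print(o)
E
```

```text
total 12
drwxr-xr-x  3 agent agent 4096 Dec  7 02:01 .
drwxr-xr-x 23 root  root  4096 Dec  7 02:01 ..
drwxr-xr-x  2 agent agent 4096 Dec  7 02:01 pics
top [[532.34810609   0.         277.56867925]
 [  0.         532.34810609 217.2836588 ]
 [  0.           0.           1.        ]] [ 0.41828068 -0.04368286  1.25803588] [ 0.10053953 -0.02428221 -0.99463671]
side [[512.10512502   0.         283.52933527]
 [  0.         512.10512502 210.73743323]
 [  0.           0.           1.        ]] [0.09722027 0.86473189 0.54904061] [ 0.37528729 -0.81566256 -0.44028858]
{'time_s': 0.1, 'q': array([-1.42430325e+00,  1.81464374e-01,  1.60786827e+00, -1.10835578e-05,
        1.35378654e+00, -2.06314961e-01]), 'dq': array([ 0.00058813, -0.00130503, -0.00164983, -0.00040067,  0.00073559,
       -0.00175308]), 'joint_efforts': array([ 3.36184958e-04, -4.45875335e+01, -3.52238274e+01, -2.81754537e-04,
        4.17408737e-03,  7.01414990e-06]), 'eef_pos': array([ 0.19861178, -0.53907189,  0.2091948 ]), 'eef_rot': array([ 0.5803764 , -0.57959589,  0.40486731, -0.40412164]), 'wrist_force': array([-0.01220767,  0.27415336, -0.08199572]), 'torque': array([0.00350751, 0.075689  , 0.02313707]), 'opening': 0.9969426494091096}
```

View pics/top0.png

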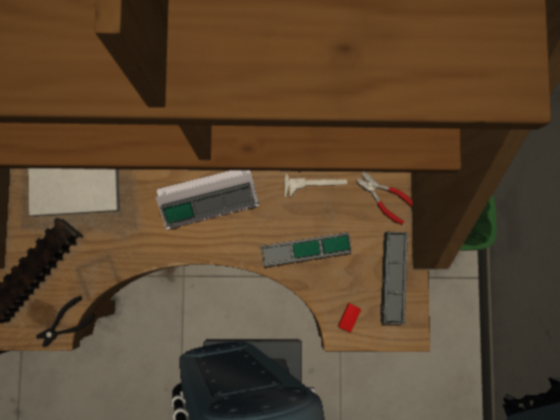

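View pics/side0.png

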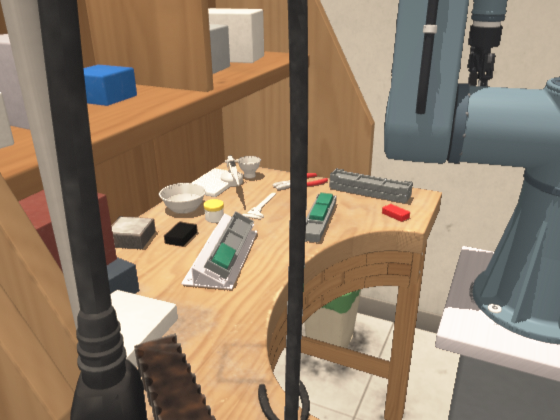

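Run:
```python
from h import *
z=np.load("top0.npz");W=cloud(z["d"],z["K"],z["R"],z["t"])
im=z["im"]
for y0,y1,x0,x1,n in((160,350,140,430,"c"),):
    cv2.imwrite("pics/crop1.png",cv2.resize(im[y0:y1,x0:x1],None,fx=2.7,fy=2.7,interpolation=cv2.INTER_CUBIC))
print("table",np.nanmedian(W[225:260,120:150,2]),np.nanmedian(W[220:240,290:380,2]),np.median(W[300:340,400:425,2]), "noise",W[220:230,290:380,2].std())
hsv=cv2.cvtColor(im,cv2.COLOR_BGR2HSV)
g=cv2.inRange(hsv,(65,100,40),(95,255,255))
n,l,s,c=cv2.connectedComponentsWithStats(g)
for i in range(1,n):
    if s[i,4]>60:
        m=cv2.erode((l==i).astype(np.uint8),np.ones((3,3)))>0
        P=W[m];print(c[i],s[i],np.median(P,0) if m.any() else 0)
z2=np.load("side0.npz");cv2.imwrite("pics/crop2.png",cv2.resize(z2["im"][150:300,110:430],None,fx=2.4,fy=2.4,interpolation=cv2.INTER_CUBIC))
```

```text
table -0.00045040084319483004 -6.843859820423713e-05 0.00021159974462592286 noise 0.05930529624413312
[178.5984456 212.0880829] [165 203  28  19 386] [0.55001152 0.15088133 0.05350925]
[335.41715976 244.02071006] [322 236  27  17 338] [ 0.48141566 -0.20709053  0.03037978]
[306.15015015 248.6996997 ] [293 241  27  16 333] [ 0.46947    -0.13975797  0.03012681]
```

View pics/crop1.png

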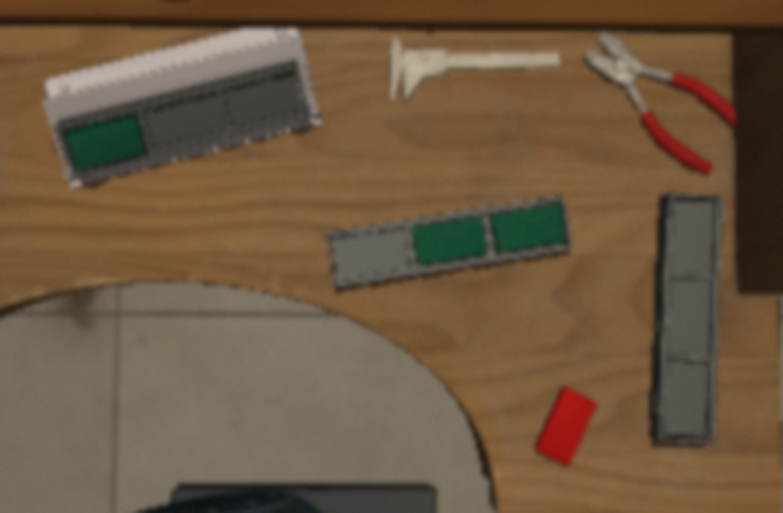

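View pics/crop2.png

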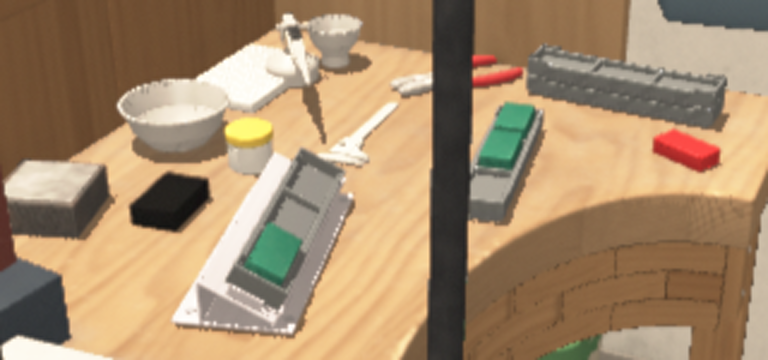

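```bash
cat > fit.py <<'E'
from h import *
from scipy.optimize import minimize
def boxpts(z0,z1,sx=.048,sy=.209):
    return np.array([[a*sx/2,b*sy/2,c] for a in(-1,1) for b in(-1,1) for c in(z0,z1)])
def proj(P,K,R,t):
    C=P@R.T+t; return C[:,:2]/C[:,2:]*[K[0,0],K[1,1]]+[K[0,2],K[1,2]]
def render(pts,off,shape,S=8):
    m=np.zeros((shape[0]*S,shape[1]*S),np.uint8)
    h=cv2.convexHull(((pts-off+.5)*S).astype(np.float32)).astype(np.int32)
    cv2.fillConvexPoly(m,h,255)
    return cv2.resize(m,(shape[1],shape[0]),interpolation=cv2.INTER_AREA)/255.
def fit(mask,valid,cam,pts_of,x0,d=(.01,.01,.1)):
    ys,xs=np.nonzero(mask);a=max(ys.min()-12,0);b=ys.max()+13;c=max(xs.min()-12,0);e=xs.max()+13
    m=mask[a:b,c:e].astype(float);v=valid[a:b,c:e]
    def f(p):
        r=render(proj(pts_of(p),*cam),np.array([c,a]),m.shape);return ((r-m)**2)[v].sum()
    sim=np.vstack([x0]+[np.array(x0)+np.eye(len(x0))[i]*d[i] for i in range(len(x0))])
    r=minimize(f,x0,method="Nelder-Mead",options=dict(initial_simplex=sim,xatol=1e-5,fatol=1e-3))
    r=minimize(f,r.x,method="Nelder-Mead",options=dict(initial_simplex=np.vstack([r.x]+[r.x+np.eye(len(x0))[i]*d[i]/3 for i in range(len(x0))]),xatol=1e-5,fatol=1e-3))
    return r.x,r.fun,m.sum()
def flat(z0,z1,dz=0):
    B=boxpts(z0,z1)
    def g(p):
        c,s=np.cos(p[2]),np.sin(p[2]);return B@np.array([[c,-s,0],[s,c,0],[0,0,1]]).T+[p[0],p[1],dz]
    return g
E
python3 - <<'E'
from fit import *
for n in("top","side"):
    z=np.load(n+"0.npz");cam=(z["K"],z["R"],z["t"]);W=cloud(z["d"],*cam);im=z["im"]
    mean=im.mean(-1)
    pole=np.zeros(im.shape[:2],bool)
    if n=="side": pole=(z["d"]<.45)|(z["d"]==0);pole=cv2.dilate(pole.astype(np.uint8),np.ones((5,5)))>0
    ok=z["d"]>0
    def mk(c,r,zlo,zhi): 
        dx=np.abs(W[...,0]-c[0])<r[0];dy=np.abs(W[...,1]-c[1])<r[1]
        return ok&dx&dy&(W[...,2]>zlo)&(W[...,2]<zhi)
    mb=mk((.46,-.12),(.06,.14),.007,.035)
    mp=mk((.40,-.33),(.14,.07),.007,.05)
    if n=="side": print("pole px",pole.sum(), mb.sum())
    # restrict to largest comp
    def big(m):
        k,l,s,_=cv2.connectedComponentsWithStats(m.astype(np.uint8));return l==1+np.argmax(s[1:,4])
    if n=="top": mb=big(mb)
    mp=big(mp)
    for z1 in (.024,):
        print(n,"bench",fit(mb,~pole,cam,flat(.007,.0225),[.462,-.12+0,-.17]))
        print(n,"pile",fit(mp,~pole,cam,flat(.007,.044),[.40,-.33,np.pi/2]), mp.sum())
    o=im.copy();o[mb]=(0,255,255);o[mp]=(255,255,0);cv2.imwrite(f"pics/m_{n}.png",o[140:360])
E
```

```text
top bench (array([ 0.46962071, -0.13975279,  0.16502152]), np.float64(65.2567935409458), np.float64(1814.0))
top pile (array([ 0.40606706, -0.34313955,  1.51417264]), np.float64(62.37134948096886), np.float64(2178.0)) 2178
pole px 53393 957
side bench (array([ 0.4696269 , -0.1386402 ,  0.16546209]), np.float64(30.45791618608228), np.float64(957.0))
side pile (array([ 0.40607902, -0.34154584,  1.49393298]), np.float64(279.5375624759708), np.float64(1870.0)) 1870
```

View pics/m_side.png

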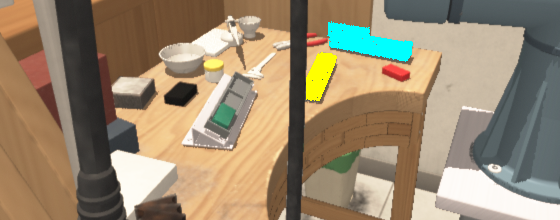

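View pics/m_top.png

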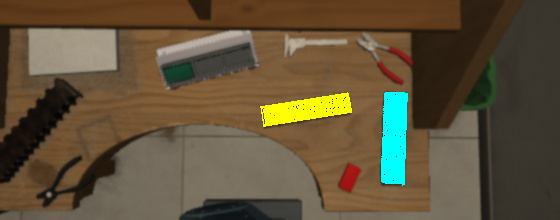

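Run:
```python
from fit import *
for n in("top","side"):
    z=np.load(n+"0.npz");cam=(z["K"],z["R"],z["t"]);W=cloud(z["d"],*cam);im=z["im"];d=z["d"]
    dx=(W[...,0]>.27)&(W[...,0]<.54)&(W[...,1]>-.385)&(W[...,1]<-.29)&(W[...,2]>.007)&(W[...,2]<.05)
    k,l,s,_=cv2.connectedComponentsWithStats(dx.astype(np.uint8));mp=l==1+np.argmax(s[1:,4])
    v=np.ones_like(mp)
    print(n,"pile",fit(mp,v,cam,flat(.007,.043),[.406,-.342,1.51]),mp.sum())
    m=mp&(W[...,2]>.03);P=W[m];print(P.min(0),P.max(0),cv2.minAreaRect(P[:,:2].astype(np.float32)))
    # stand tray
    hsv=cv2.cvtColor(im,cv2.COLOR_BGR2HSV)
    reg=(W[...,0]>.5)&(W[...,0]<.68)&(W[...,1]>-.03)&(W[...,1]<.23)&(W[...,2]>.01)&(W[...,2]<.12)&(d>0)
    dark=(im.max(-1)<130)&reg
    o=cv2.resize(im,None,fx=5,fy=5,interpolation=cv2.INTER_CUBIC)
    o[cv2.resize(dark.astype(np.uint8),None,fx=5,fy=5,interpolation=cv2.INTER_NEAREST)>0,2]=255
    r=np.argwhere(reg);a,b=r.min(0)-4,r.max(0)+5
    cv2.imwrite(f"pics/st_{n}.png",np.hstack([o[a[0]*5:b[0]*5,a[1]*5:b[1]*5]])[:600,:800])
    cv2.imwrite(f"pics/st_raw_{n}.png",cv2.resize(im[a[0]:b[0],a[1]:b[1]],None,fx=6,fy=6,interpolation=cv2.INTER_CUBIC)[:600,:800])
    print(a,b)
```

```text
top pile (array([ 0.40575942, -0.34343815,  1.51698781]), np.float64(53.87657054978854), np.float64(2178.0)) 2178
[ 0.30046805 -0.37238876  0.03000572] [ 0.5100147  -0.31335734  0.0499617 ] ((0.4058946669101715, -0.34363794326782227), (0.049997709691524506, 0.20916585624217987), 87.01493072509766)
[167 152] [230 262]
side pile (array([ 0.40545729, -0.33863059,  1.52155381]), np.float64(100.1668742791234), np.float64(1567.0)) 1567
[ 0.29880319 -0.38469353  0.03001373] [ 0.5112158  -0.30523263  0.0451374 ] ((0.40483102202415466, -0.34608015418052673), (0.07303354889154434, 0.21139609813690186), 86.45344543457031)
[207 187] [290 258]
```

View pics/st_top.png

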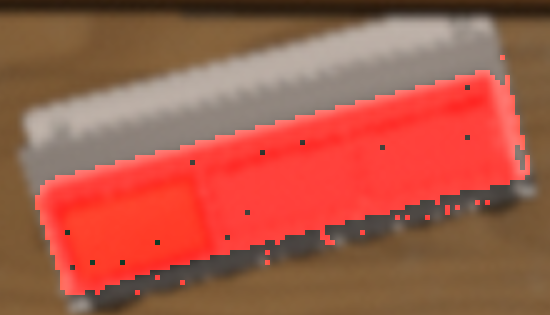

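View pics/st_side.png

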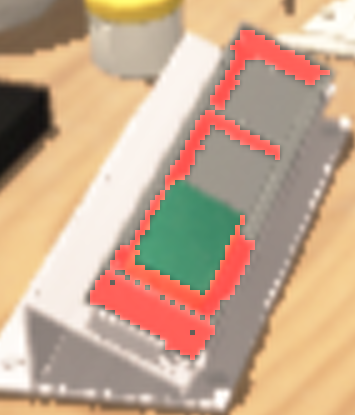

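View pics/st_raw_side.png

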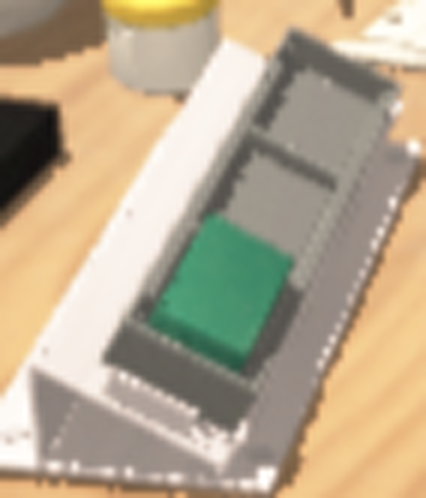

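```bash
cat > st.py <<'E'
from fit import *
TH=np.radians(28)
def Rst(psi): return (Rn.from_euler("z",psi)*Rn.from_euler("y",-TH)).as_matrix()
def tilt(z0,z1):
    B=boxpts(z0,z1)
    return lambda p: B@Rst(p[2]).T+[p[0],p[1],.02536]
E
python3 - <<'E'
from st import *
p=np.array([.565,.085,.2])
for it in range(3):
  acc=[]
  for n in("top","side"):
    z=np.load(n+"0.npz");cam=(z["K"],z["R"],z["t"]);W=cloud(z["d"],*cam);im=z["im"];d=z["d"]
    L=(W-[p[0],p[1],.02536])@Rst(p[2])
    m=(d>0)&(np.abs(L[...,0])<.035)&(np.abs(L[...,1])<.12)&(L[...,2]>.0125)&(L[...,2]<.035)
    k,l,s,_=cv2.connectedComponentsWithStats(m.astype(np.uint8));m=l==1+np.argmax(s[1:,4])
    v=np.ones_like(m)
    x,f,N=fit(m,v,cam,tilt(.0125,.0225),p);acc.append(x);print(n,x,f,N)
    fl=np.abs(L[...,0])<.014
    for yc in(-.069,0,.069):
        q=fl&(np.abs(L[...,1]-yc)<.025);print("   floor",yc,np.median(L[q][:,2]) if q.any() else None)
    g=cv2.inRange(cv2.cvtColor(im,cv2.COLOR_BGR2HSV),(65,100,40),(95,255,255))>0
    q=g&(L[...,2]>.028)&(np.abs(L[...,0])<.04)&(np.abs(L[...,1])<.12)
    r=cv2.minAreaRect(L[q][:,:2].astype(np.float32));print("   blank",r,np.median(L[q][:,2]))
    # plane fit of points on the stand tray's floors
    q=(np.abs(L[...,0])<.015)&(np.abs(L[...,1]+.035)<.06)&(np.abs(L[...,1]+.0345)>.008)&(L[...,2]>.005)&(L[...,2]<.02)
    P=W[q];A=np.c_[P[:,:2],np.ones(len(P))];c=np.linalg.lstsq(A,P[:,2],rcond=None)[0];print("   plane slope deg",np.degrees(np.arctan(np.hypot(c[0],c[1]))),"yaw",np.arctan2(c[1],c[0]))
  p=(acc[0]+acc[1])/2
E
```

```text
top [0.57296393 0.08629483 0.19808521] 494.82798923490964 569.0
   floor -0.069 0.5973303799014319
   floor 0 0.5908113853429964
   floor 0.069 0.02528717043790591
   blank ((0.01223798468708992, 0.06709817796945572), (0.03212183713912964, 0.054671239107847214), 5.862129211425781) 0.028896249580039925
   plane slope deg 12.13666743171773 yaw 0.19448351125545132
side [0.58237538 0.08797492 0.3010013 ] 664.0725105728566 645.0
   floor -0.069 0.0038573032754036086
   floor 0 0.00624263624232858
   floor 0.069 0.02525833379715672
   blank ((0.009199269115924835, 0.08974571526050568), (0.026068013161420822, 0.01353313960134983), 82.5439682006836) 0.028133286039110382
   plane slope deg 9.738498440724124 yaw 0.09973905571617951
top [0.57923695 0.08883869 0.2638002 ] 687.5076662821991 1251.0
   floor -0.069 0.6306124634975969
   floor 0 0.618261274971702
   floor 0.069 0.029988066137087495
   blank ((0.0018567293882369995, 0.06940755993127823), (0.058313168585300446, 0.03269030153751373), 86.99832153320312) 0.03055993668042529
   plane slope deg 25.320951426462546 yaw 0.25716160796785487
si
[... 410 characters left out ...]
6.1444213763938 1489.0
   floor -0.069 0.636584033001925
   floor 0 0.6237996211870943
   floor 0.069 0.03043891265148805
   blank ((0.0006675096228718758, 0.06731655448675156), (0.05819381773471832, 0.03355208784341812), 86.73042297363281) 0.030834230983833154
   plane slope deg 25.938703050908295 yaw 0.25652557658850805
side [0.5787471  0.09121174 0.26366691] 199.1509265667051 1312.0
   floor -0.069 0.012810692397042314
   floor 0 0.013065679338908589
   floor 0.069 0.030407279283815442
   blank ((1.5869736671447754e-05, 0.07367675751447678), (0.031147507950663567, 0.060671113431453705), 0.021844815462827682) 0.030359269091135063
   plane slope deg 26.983082505464218 yaw 0.2649492445754341
```

Run:
```python
from st import *
p=np.array([.579,.09,.264]);
C={n:p.copy() for n in("top","side")}
for n in C:
  p=C[n]
  for it in range(6):
    z=np.load(n+"0.npz");cam=(z["K"],z["R"],z["t"]);W=cloud(z["d"],*cam);im=z["im"];d=z["d"]
    L=(W-[p[0],p[1],.02536])@Rst(p[2])
    m=(d>0)&(np.abs(L[...,0])<.031)&(np.abs(L[...,1])<.12)&(L[...,2]>.0115)&(L[...,2]<.035)
    k,l,s,_=cv2.connectedComponentsWithStats(m.astype(np.uint8));m=l==1+np.argmax(s[1:,4])
    x,f,N=fit(m,np.ones_like(m),cam,tilt(.0115,.0225),p);p=x
  print(n,x,f,N)
  for yc in(-.069,0,.069):
        q=(np.abs(L[...,0])<.012)&(np.abs(L[...,1]-yc)<.02)&(np.abs(L[...,2])<.1);print("   floor",yc,np.median(L[q][:,2]) )
  g=cv2.inRange(cv2.cvtColor(im,cv2.COLOR_BGR2HSV),(65,100,40),(95,255,255))>0
  q=g&(L[...,2]>.028)&(np.abs(L[...,0])<.04)&(np.abs(L[...,1])<.12)&(L[...,2]<.04)
  print("   blank",cv2.minAreaRect(L[q][:,:2].astype(np.float32)),np.median(L[q][:,2]))
  q=(np.abs(L[...,0])<.012)&((np.abs(L[...,1])<.02)|(np.abs(L[...,1]+.069)<.02))&(np.abs(L[...,2])<.03)
  P=W[q];A=np.c_[P[:,:2],np.ones(len(P))];c=np.linalg.lstsq(A,P[:,2],rcond=None)[0];print("   plane",np.degrees(np.arctan(np.hypot(c[0],c[1]))),"yaw",np.arctan2(c[1],c[0]))
  o=cv2.resize(im,None,fx=5,fy=5,interpolation=cv2.INTER_CUBIC)
  def dr(P,col):
    u=((proj(P@Rst(p[2]).T+[p[0],p[1],.02536],*cam)+.5)*5).astype(np.int32);cv2.polylines(o,[u],True,col,1);return u
  rc=lambda sx,sy,yc,zz:np.array([[-sx/2,yc-sy/2,zz],[sx/2,yc-sy/2,zz],[sx/2,yc+sy/2,zz],[-sx/2,yc+sy/2,zz]])
  u=dr(rc(.048,.209,0,.02),(0,0,255))
  for yc in(-.069,0): dr(rc(.036,.065,yc,.013),(0,255,255))
  dr(rc(.032,.061,.069,.031),(255,0,255))
  a=u.min(0)-60;b=u.max(0)+60;cv2.imwrite(f"pics/ov_{n}.png",o[a[1]:b[1],a[0]:b[0]])
```

```text
top [0.57934791 0.08867136 0.26547754] 312.6785697808535 1642.0
   floor -0.069 0.012966942367097039
   floor 0 0.012705771773737336
   floor 0.069 0.03037257229542092
   blank ((0.0007457602769136429, 0.06856782734394073), (0.058194905519485474, 0.033551495522260666), 86.65876007080078) 0.030810105719328178
   plane 24.910082081159107 yaw 0.2598372537366467
side [0.57834403 0.09138122 0.26293639] 97.74908112264514 1456.0
   floor -0.069 0.012682128400747093
   floor 0 0.012986443723871293
   floor 0.069 0.030360874704666273
   blank ((0.00016828812658786774, 0.07201511412858963), (0.031147509813308716, 0.06067127361893654), 0.0816168487071991) 0.030281419097058317
   plane 27.855760640712813 yaw 0.26648669695473093
```

View pics/ov_top.png

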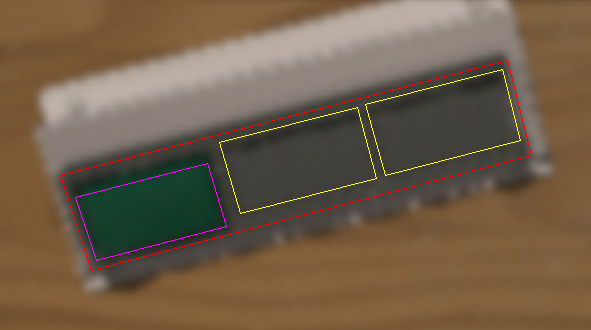

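View pics/ov_side.png

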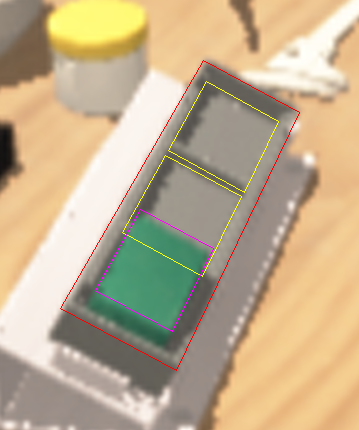

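```bash
cat >> h.py <<'E'
def tool(yaw_x, approach):
    pass
def Rot(q): return Rn.from_quat([q[1],q[2],q[3],q[0]])
def delta(Rt,pt):
    """Rt target rot (Rotation), pt target; prints rotation vec (6deg units, tool) and shift (30mm units) along tool axes AFTER turn"""
    o=ctrl.get_obs();R0=Rot(o["eef_rot"])
    rv=(R0.inv()*Rt).as_rotvec()/np.radians(6)
    d=np.asarray(pt)-o["eef_pos"]
    print("t",o["time_s"],"pos",o["eef_pos"].round(4),"F",o["wrist_force"].round(2),"open",round(o["opening"],3),"q",np.round(o["q"],2))
    print("turn",rv.round(2),"shift after turn",(Rt.inv().apply(d)/.03).round(3),"shift now-axes",(R0.inv().apply(d)/.03).round(3))
def Rtool(xdir,ydir):
    y=np.array(ydir,float);y/=np.linalg.norm(y);x=np.array(xdir,float);x-=x@y*y;x/=np.linalg.norm(x)
    return Rn.from_matrix(np.c_[x,y,np.cross(x,y)])
E
python3 - <<'E'
from h import *
R=Rot(ctrl.get_obs()["eef_rot"]).as_matrix();print(R.round(3))
c,s=np.cos(.165),np.sin(.165)
for sg in(1,-1):
  delta(Rtool([sg*c,sg*s,0],[0,0,-1]),[.4695,-.1395,.12])
z=np.load("top0.npz");W=cloud(z["d"],z["K"],z["R"],z["t"])
# upright
q=(W[...,1]<-.36)&(W[...,1]>-.6)&(W[...,2]>.06)&(W[...,0]>.2);P=W[q]
for a in np.arange(0.06,1.2,.1):
  k=P[(P[:,2]>a)&(P[:,2]<a+.1)]
  if len(k):print(a,k.min(0).round(3),k.max(0).round(3))
z=np.load("side0.npz");W=cloud(z["d"],z["K"],z["R"],z["t"])
q=(W[...,1]<-.36)&(W[...,1]>-.6)&(W[...,2]>.06)&(W[...,0]>.2);P=W[q];print("side")
for a in np.arange(0.06,1.2,.1):
  k=P[(P[:,2]>a)&(P[:,2]<a+.1)]
  if len(k):print(a,k.min(0).round(3),k.max(0).round(3))
E
```

```text
[[ 0.346 -0.     0.938]
 [-0.938  0.002  0.346]
 [-0.001 -1.     0.   ]]
t 0.1 pos [ 0.1986 -0.5391  0.2092] F [-0.01  0.27 -0.08] open 0.997 q [-1.42  0.18  1.61 -0.    1.35 -0.21]
turn [-1.000e-02 -1.321e+01 -1.000e-02] shift after turn [11.095  2.973 11.655] shift now-axes [-9.374  2.991 13.075]
t 0.1 pos [ 0.1986 -0.5391  0.2092] F [-0.01  0.27 -0.08] open 0.997 q [-1.42  0.18  1.61 -0.    1.35 -0.21]
turn [ 1.000e-02  1.679e+01 -1.000e-02] shift after turn [-11.095   2.973 -11.655] shift now-axes [-9.374  2.991 13.075]
0.06 [ 0.426 -0.395  0.06 ] [ 0.644 -0.391  0.16 ]
0.16 [ 0.206 -0.591  0.16 ] [ 0.625 -0.391  0.26 ]
0.26 [ 0.2   -0.584  0.26 ] [ 0.674 -0.36   0.36 ]
0.36000000000000004 [ 0.2   -0.535  0.36 ] [ 0.666 -0.391  0.46 ]
0.46 [ 0.231 -0.443  0.46 ] [ 0.638 -0.36   0.56 ]
0.56 [ 0.231 -0.423  0.56 ] [ 0.758 -0.36   0.66 ]
0.6600000000000001 [ 0.721 -0.393  0.66 ] [ 0.742 -0.392  0.661]
side
0.06 [ 0.423 -0.42   0.06 ] [ 0.874 -0.36   0.16 ]
0.16 [ 0.202 -0.589  0.16 ] [ 0.873 -0.362  0.26 ]
0.26 [ 0.2  -0.6   0.26] [ 0.729 -0.361  0.36 ]
0.36000000000000004 [ 0.2   -0.552  0.36 ] [ 0.873 -0.361  0.46 ]
0.46 [ 0.201 -0.519  0.46 ] [ 0.604 -0.385  0.462]
```

Call:
step_arm(commands=[[0,0,0,-0.67,0,0.93,1],[0,0,0,-0.67,0,0.93,1],[0,0,0,-0.67,0,0.93,1],[0,0,0,-0.67,0,0.93,1],[0,0,0,-0.67,0,0.93,1],[0,0,0,-0.67,0,0.93,1],[0,0,0,-0.67,0,0.93,1],[0,0,0,-0.67,0,0.93,1],[0,0,0,-0.67,0,0.93,1],[0,0,0,-0.67,0,0.93,1]])

```text
time_s: 1.1
eef_pos: [0.3915, -0.2531, 0.2097]
eef_rot: [0.58, -0.58, 0.405, -0.404]
wrist_force: [1.1, -0.1, 0.1]
opening: 1.006
```

Call:
step_arm(commands=[[0,0,0,-0.67,0,0.93,1],[0,0,0,-0.67,0,0.93,1],[0,0,0,-0.67,0,0.93,1],[0,0,0,-0.67,0,0.93,0.6],[0,-1,0,0,0,0,0.6],[0,-1,0,0,0,0,0.6],[0,-1,0,0,0,0,0.6],[0,-1,0,0,0,0,0.6],[0,-1,0,0,0,0,0.6],[0,-1,0,0,0,0,0.6]])

```text
time_s: 2.1
eef_pos: [0.4677, -0.1404, 0.2096]
eef_rot: [0.677, -0.677, 0.204, -0.204]
wrist_force: [-0.1, -0.2, 0.1]
opening: 0.6
```

Call:
step_arm(commands=[[0,-1,0,0,0.3,0,0.6],[0,-1,0,0,0.3,0,0.6],[0,-1,0,0,0.3,0,0.6],[0,-1,0,0,0.3,0,0.6],[0,-1,0,0,0.3,0,0.6],[0,-1,0,0,0.3,0,0.6],[0,-1,0,0,0.3,0,0.6],[0,-0.2,0,0,0.3,0,0.6],[0,0,0,0,0,0,0.6]])

```text
time_s: 3.0
eef_pos: [0.4669, -0.1399, 0.1364]
eef_rot: [0.705, -0.704, -0.057, 0.058]
wrist_force: [0.1, -0.2, -0.2]
opening: 0.599
```

Run:
```python
from h import *
c,s=np.cos(.165),np.sin(.165)
delta(Rtool([c,s,0],[0,0,-1]),[.4695,-.1395,.05])
im,d,K,R,t=cam("side");cv2.imwrite("pics/s1.png",cv2.resize(im[120:300,200:480],None,fx=2.8,fy=2.8,interpolation=cv2.INTER_CUBIC))
W=cloud(d,K,R,t);np.savez("side1.npz",im=im,d=d,K=K,R=R,t=t)
q=(d>0)&(np.abs(W[...,0]-.467)<.1)&(np.abs(W[...,1]+.14)<.1)&(W[...,2]>.06)&(W[...,2]<.25)
P=W[q];print(len(P),P[:,2].min())
for a in np.arange(.1,.24,.005):
  k=P[(P[:,2]>a)&(P[:,2]<=a+.005)]
  if len(k): print(a.round(3),len(k),k[:,0].min().round(3),k[:,0].max().round(3),k[:,1].min().round(3),k[:,1].max().round(3))
```

```text
t 3.0 pos [ 0.4669 -0.1399  0.1364] F [ 0.07 -0.19 -0.23] open 0.599 q [-0.54  0.07  1.89  0.    1.19 -0.7 ]
turn [-0.02 -0.02 -0.02] shift after turn [0.087 2.881 0.   ] shift now-axes [ 0.093  2.881 -0.005]
747 0.16152140123930528
0.16 12 0.433 0.494 -0.144 -0.124
0.165 17 0.429 0.494 -0.145 -0.124
0.17 27 0.427 0.493 -0.154 -0.119
0.175 24 0.426 0.492 -0.149 -0.123
0.18 24 0.426 0.494 -0.15 -0.124
0.185 27 0.426 0.493 -0.15 -0.12
0.19 30 0.427 0.493 -0.152 -0.124
0.195 24 0.425 0.495 -0.144 -0.124
0.2 22 0.419 0.494 -0.145 -0.126
0.205 36 0.409 0.496 -0.149 -0.124
0.21 51 0.407 0.492 -0.159 -0.12
0.215 50 0.406 0.494 -0.157 -0.123
0.22 41 0.406 0.493 -0.159 -0.118
0.225 52 0.403 0.492 -0.157 -0.118
0.23 74 0.403 0.492 -0.159 -0.119
0.235 80 0.402 0.491 -0.163 -0.115
```

View pics/s1.png

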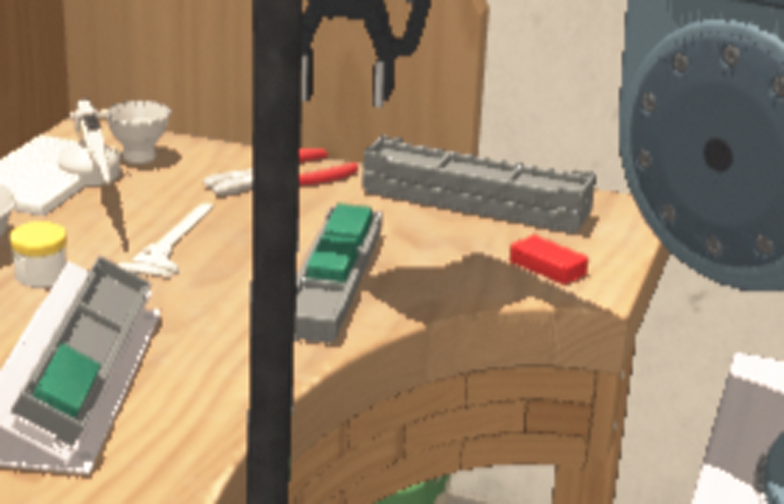

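Run:
```python
from fit import *
z=np.load("side1.npz");cam=(z["K"],z["R"],z["t"]);d=z["d"];W=cloud(d,*cam)
c,s=np.cos(.165),np.sin(.165)
for off in(-.0255,.0255):
  for h in(.1364,.1464,.1564,.1664): print(off,h,proj(np.array([[.4669+off*c,-.1399+off*s,h]]),*cam).round(1))
o=cv2.resize(z["im"][120:180,300:350],None,fx=12,fy=12,interpolation=cv2.INTER_NEAREST);cv2.imwrite("pics/tip.png",o)
for u in(308,335,336,337):
  print(u,[(v,W[v,u].round(3).tolist()) for v in range(146,162,2)])
```

```text
-0.0255 0.1364 [[332.3 166.9]]
-0.0255 0.1464 [[332.5 162.6]]
-0.0255 0.1564 [[332.7 158.3]]
-0.0255 0.1664 [[332.8 154. ]]
0.0255 0.1364 [[309.8 164.8]]
0.0255 0.1464 [[309.9 160.6]]
0.0255 0.1564 [[310.  156.4]]
0.0255 0.1664 [[310.  152.1]]
308 [(146, [0.492, -0.124, 0.184]), (148, [0.492, -0.124, 0.18]), (150, [0.492, -0.123, 0.175]), (152, [0.493, -0.126, 0.17]), (154, [0.494, -0.128, 0.164]), (156, [0.598, -0.389, 0.057]), (158, [0.599, -0.391, 0.05]), (160, [0.598, -0.389, 0.046])]
335 [(146, [0.434, -0.132, 0.19]), (148, [0.434, -0.136, 0.184]), (150, [0.434, -0.133, 0.18]), (152, [0.433, -0.133, 0.176]), (154, [0.434, -0.136, 0.17]), (156, [0.433, -0.133, 0.167]), (158, [0.517, -0.385, 0.065]), (160, [0.519, -0.391, 0.056])]
336 [(146, [0.432, -0.133, 0.19]), (148, [0.432, -0.134, 0.185]), (150, [0.433, -0.138, 0.179]), (152, [0.433, -0.138, 0.174]), (154, [0.434, -0.141, 0.169]), (156, [0.434, -0.144, 0.163]), (158, [0.515, -0.387, 0.064]), (160, [0.515, -0.387, 0.059])]
337 [(146, [0.431, -0.14, 0.188]), (148, [0.431, -0.139, 0.184]), (150, [0.431, -0.138, 0.179]), (152, [0.432, -0.142, 0.173]), (154, [0.43, -0.137, 0.171]), (156, [0.513, -0.388, 0.07]), (158, [0.512, -0.387, 0.065]), (160, [0.513, -0.389, 0.058])]
```

View pics/tip.png

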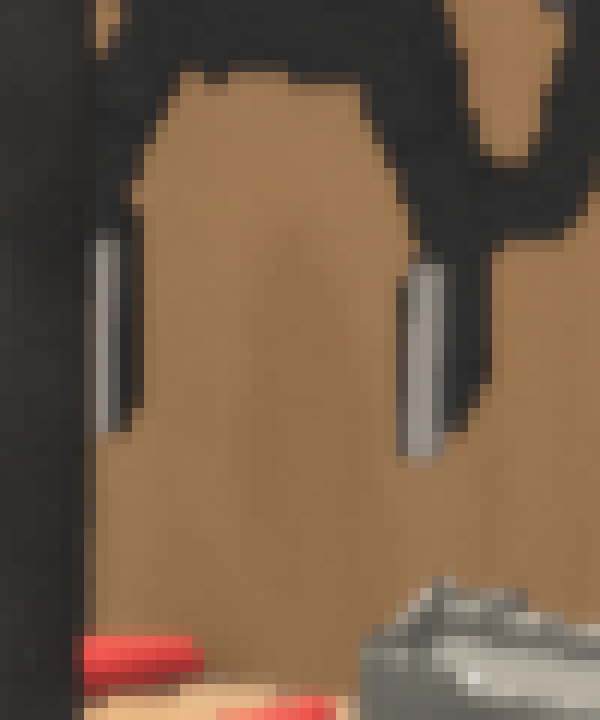

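Call:
step_arm(commands=[[0,0,0,0.09,0,0,0.4],[0,0,0,0,0,0,0.4],[0,0,0,0,0,0,0.4]])

```text
time_s: 3.35
eef_pos: [0.4711, -0.1403, 0.1385]
eef_rot: [-0.705, 0.705, 0.058, -0.058]
wrist_force: [0.3, 0.0, -0.2]
opening: 0.399
```

Run:
```python
from fit import *
im,d,K,R,t=cam("side");W=cloud(d,K,R,t);o=ctrl.get_obs();print(o["eef_pos"],o["opening"])
cv2.imwrite("pics/tip2.png",cv2.resize(im[120:180,300:350],None,fx=12,fy=12,interpolation=cv2.INTER_NEAREST))
for u in range(308,342,2):
  col=[(v,W[v,u].round(3).tolist()) for v in range(140,175) if W[v,u,1]>-.2 and d[v,u]>.6]
  print(u,col[-1:] )
```

```text
[ 0.47095219 -0.14022142  0.13839118] 0.3982064163849781
308 [(152, [0.495, -0.131, 0.168])]
310 [(154, [0.488, -0.125, 0.166])]
312 [(155, [0.486, -0.132, 0.162])]
314 []
316 []
318 []
320 []
322 []
324 []
326 []
328 [(157, [0.45, -0.136, 0.161])]
330 [(157, [0.444, -0.134, 0.163])]
332 [(154, [0.44, -0.135, 0.17])]
334 [(152, [0.441, -0.148, 0.17])]
336 []
338 []
340 []
```

View pics/tip2.png

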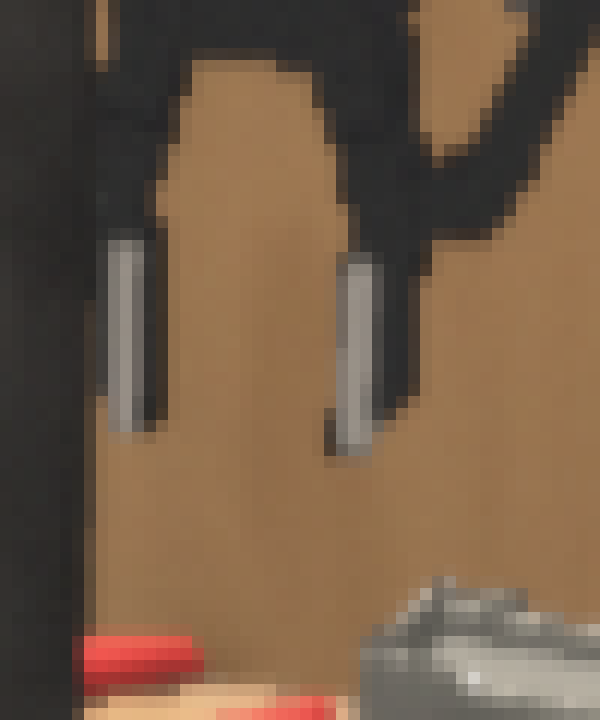

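Call:
step_arm(commands=[[0,0,0,0,0.8,0,0.6],[0,0,0,0,0.8,0,0.6],[0,0,0,0,0.8,0,0.6],[0,0,0,0,0.7,0,0.6],[0,0,0,0,0,0,0.6],[0,0,0,0,0,0,0.6]])

```text
time_s: 4.0
eef_pos: [0.4707, -0.1401, 0.0453]
eef_rot: [0.705, -0.705, -0.058, 0.058]
wrist_force: [0.1, 1.4, 0.9]
opening: 0.602
```

```bash
cat >> h.py <<'E'
def obs(n=5):
    o=ctrl.get_obs();print(o["time_s"],"pos",o["eef_pos"].round(4),"F",o["wrist_force"].round(1),"open",round(o["opening"],3));return o
def shot(name,n,r,f):
    im,d,K,R,t=cam(n);cv2.imwrite(f"pics/{name}.png",cv2.resize(im[r[0]:r[1],r[2]:r[3]],None,fx=f,fy=f,interpolation=cv2.INTER_CUBIC))
    np.savez(name+".npz",im=im,d=d,K=K,R=R,t=t);return im,d,K,R,t
E
python3 - <<'E'
from h import *
o=obs();im,d,K,R,t=shot("s3","side",(140,250,290,380),8)[:5];o=obs()
W=cloud(d,K,R,t)
for u in range(302,350,3):
  col=[(v,W[v,u].round(3).tolist()) for v in range(140,200) if W[v,u,1]>-.2 and d[v,u]>.6 and W[v,u,2]>.045]
  print(u,col[-1:] )
E
```

```text
4.0 pos [ 0.4707 -0.1401  0.0453] F [0.1 1.4 0.9] open 0.602
4.05 pos [ 0.4714 -0.1405  0.046 ] F [ 0.2 -0.4 -0.1] open 0.601
302 []
305 []
308 [(192, [0.494, -0.131, 0.071])]
311 [(167, [0.493, -0.145, 0.128])]
314 [(165, [0.48, -0.129, 0.14])]
317 [(165, [0.472, -0.129, 0.141])]
320 [(165, [0.466, -0.131, 0.142])]
323 [(166, [0.46, -0.133, 0.139])]
326 [(166, [0.45, -0.126, 0.143])]
329 [(173, [0.444, -0.131, 0.126])]
332 [(195, [0.437, -0.137, 0.072])]
335 [(193, [0.431, -0.138, 0.078])]
338 [(179, [0.426, -0.141, 0.111])]
341 [(178, [0.418, -0.137, 0.116])]
344 [(177, [0.411, -0.135, 0.121])]
347 [(169, [0.412, -0.158, 0.131])]
```

View pics/s3.png

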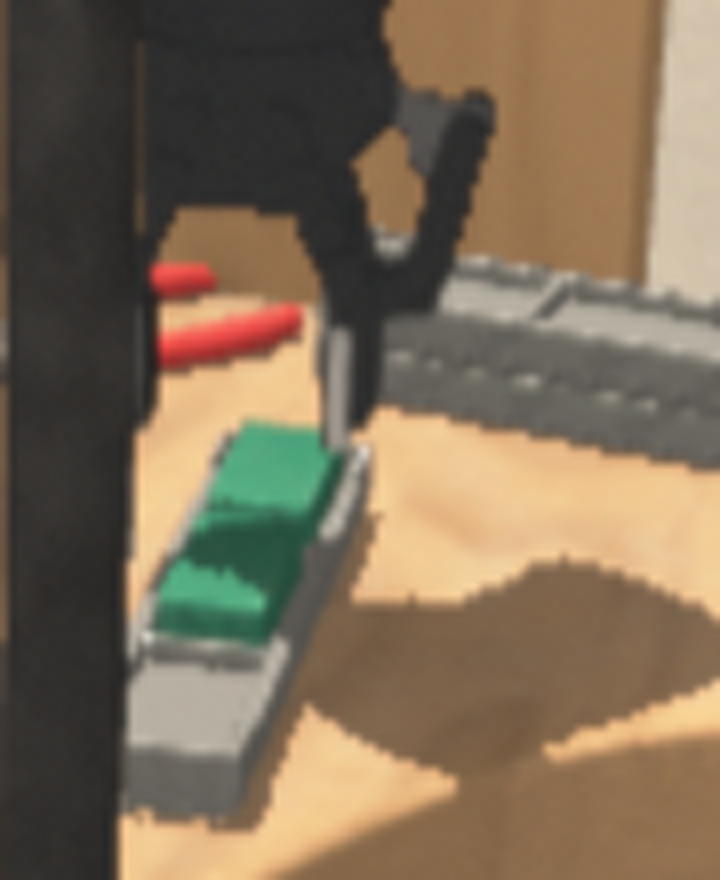

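Call:
step_arm(commands=[[0,0,0,-0.04,0.5,0,0.6],[0,0,0,0,0.5,0,0.6],[0,0,0,0,0.3,0,0.6],[0,0,0,0,0,0,0.6],[0,0,0,0,0,0,0.6]])

```text
time_s: 4.55
eef_pos: [0.4701, -0.1406, 0.0068]
eef_rot: [-0.705, 0.705, 0.058, -0.058]
wrist_force: [0.1, -0.4, -0.1]
opening: 0.599
```

Run:
```python
from h import *
o=obs();im,d,K,R,t=shot("s4","side",(160,250,290,370),9)[:5];o=obs()
W=cloud(d,K,R,t)
for u in range(302,350,3):
  col=[(v,W[v,u].round(3).tolist()) for v in range(140,220) if W[v,u,1]>-.2 and d[v,u]>.6 and W[v,u,2]>.022]
  print(u,col[-1:] )
```

```text
4.55 pos [ 0.4701 -0.1406  0.0068] F [ 0.1 -0.4 -0.1] open 0.599
4.6 pos [ 0.4702 -0.1407  0.0069] F [-0.2 -0.6 -0.1] open 0.596
302 []
305 []
308 [(207, [0.494, -0.134, 0.032])]
311 [(217, [0.475, -0.105, 0.024])]
314 [(217, [0.468, -0.107, 0.024])]
317 [(217, [0.461, -0.108, 0.025])]
320 [(218, [0.455, -0.11, 0.023])]
323 [(217, [0.449, -0.113, 0.025])]
326 [(210, [0.454, -0.147, 0.026])]
329 [(203, [0.462, -0.188, 0.025])]
332 [(211, [0.436, -0.136, 0.032])]
335 [(207, [0.43, -0.139, 0.042])]
338 [(194, [0.425, -0.141, 0.075])]
341 [(194, [0.416, -0.136, 0.079])]
344 [(192, [0.41, -0.139, 0.083])]
347 [(184, [0.41, -0.156, 0.096])]
```

View pics/s4.png

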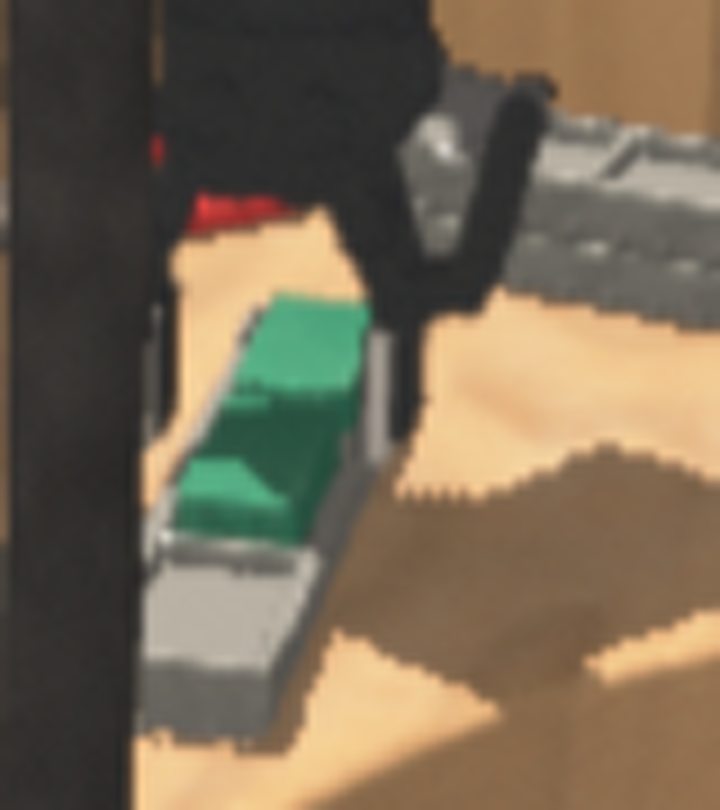

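Call:
step_arm(commands=[[0,0,0,0,0.16,0,0.6],[0,0,0,0,0,0,0.45],[0,0,0,0,0,0,0.3],[0,0,0,0,0,0,0.2],[0,0,0,0,0,0,0.2],[0,0,0,0,0,0,0.2]])

```text
time_s: 5.2
eef_pos: [0.4698, -0.1405, 0.0016]
eef_rot: [-0.705, 0.705, 0.058, -0.058]
wrist_force: [-1.6, 0.7, 5.8]
opening: 0.352
```

Run:
```python
from h import *
o=obs();im,d,K,R,t=shot("s5","side",(160,250,290,370),9)[:5];o=obs()
```

```text
5.2 pos [ 0.4698 -0.1405  0.0016] F [-1.6  0.7  5.8] open 0.352
5.25 pos [ 0.4698 -0.1404  0.0016] F [-0.9  0.3  5.1] open 0.352
```

View pics/s5.png

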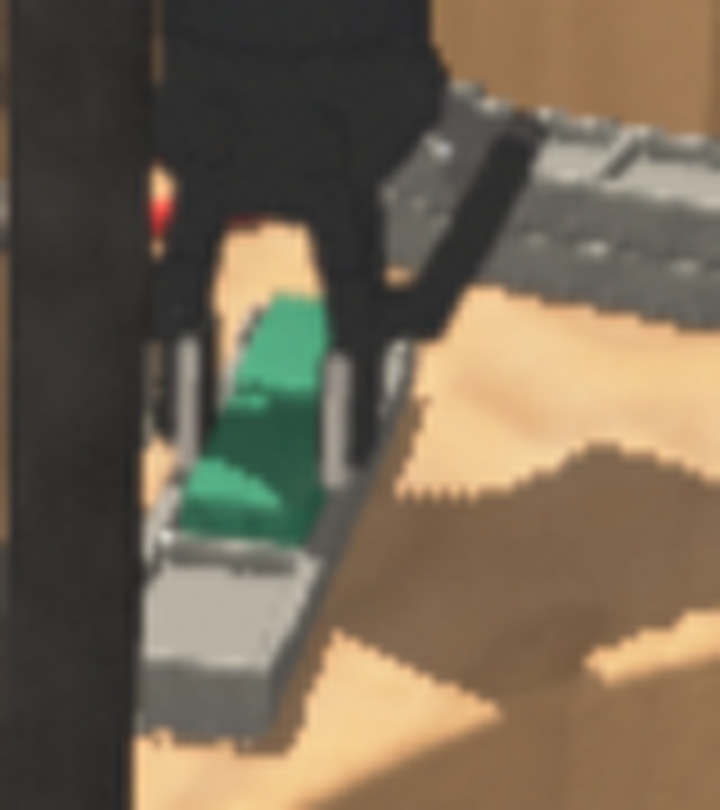

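Call:
step_arm(commands=[[0,0,0,0,-0.2,0,0.2],[0,0,0,0,-0.5,0,0.2],[0,0,0,0,-0.9,0,0.2],[0,0,0,0,-1,0,0.2],[0,0,0,0,-1,0,0.2],[0,0,0,0,-0.9,0,0.2],[0,0,0,0,-0.5,0,0.2],[0,0,0,0,0,0,0.2]])

```text
time_s: 6.05
eef_pos: [0.471, -0.1412, 0.1537]
eef_rot: [-0.704, 0.706, 0.059, -0.057]
wrist_force: [0.1, -0.8, 0.3]
opening: 0.349
```

```bash
cat >> st.py <<'E'
P0=np.array([.5788,.0900,.2645])
def st_target(yc,h,g=.0016,p=P0,dx=0):
    R=Rst(p[2]);return Rtool(R[:,0],-R[:,2]), np.array([p[0],p[1],.02536])+R@np.array([dx,yc,g+h])
E
python3 - <<'E'
from st import *
obs();shot("s6","side",(130,250,250,410),5)
Rt,pt=st_target(0,.06);print(pt);delta(Rt,pt)
E
```

```text
6.05 pos [ 0.471  -0.1412  0.1537] F [ 0.1 -0.8  0.3] open 0.349
[0.55088627 0.08243968 0.07974957]
t 6.1 pos [ 0.47   -0.1406  0.152 ] F [ 0.13  0.09 -1.56] open 0.352 q [-0.53  0.05  1.87 -0.    1.21 -0.7 ]
turn [ 0.25 -0.93 -4.65] shift after turn [2.884 4.261 6.471] shift now-axes [3.872 2.405 6.897]
```

View pics/s6.png

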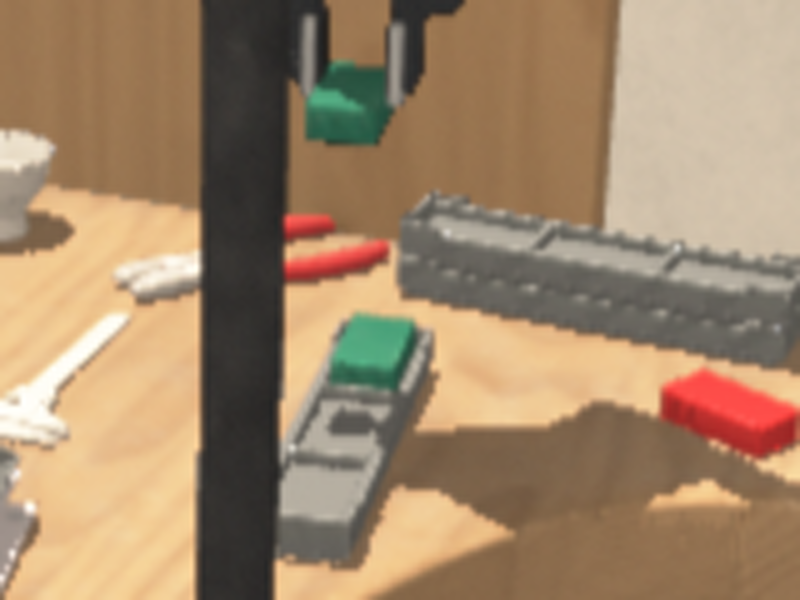

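Call:
step_arm(commands=[[0.05,-0.19,-0.93,0,0,0,0.2],[0.05,-0.19,-0.93,0,0,0,0.2],[0.05,-0.19,-0.93,0,0,0,0.2],[0.05,-0.19,-0.93,0,0,0,0.2],[0.05,-0.17,-0.93,0,0,0,0.2],[0,0,0,0.36,0.2,0.81,0.2],[0,0,0,0.36,0.2,0.81,0.2],[0,0,0,0.36,0.2,0.81,0.2],[0,0,0,0.36,0.2,0.81,0.2],[0,0,0,0.36,0.2,0.81,0.2]])

```text
time_s: 7.1
eef_pos: [0.4963, -0.0056, 0.1484]
eef_rot: [0.704, -0.657, -0.258, -0.078]
wrist_force: [0.6, -0.0, -0.8]
opening: 0.354
```

Call:
step_arm(commands=[[0,0,0,0.36,0.4,0.81,0.2],[0,0,0,0.36,0.5,0.81,0.2],[0,0,0,0.36,0.6,0.81,0.2],[0,0,0,0,0.8,0,0.2],[0,0,0,0,0.6,0,0.2],[0,0,0,0,0.36,0,0.2],[0,0,0,0,0,0,0.2]])

```text
time_s: 7.8
eef_pos: [0.5478, 0.0838, 0.0757]
eef_rot: [0.705, -0.657, -0.257, -0.077]
wrist_force: [-0.5, -0.3, -0.6]
opening: 0.347
```

Run:
```python
from st import *
Rt,pt=st_target(0,.06);delta(Rt,pt)
shot("s7","side",(180,300,170,270),6);delta(Rt,pt)
```

```text
t 7.8 pos [0.5478 0.0838 0.0757] F [-0.47 -0.33 -0.6 ] open 0.347 q [-0.2   0.04  2.17  0.42  0.54 -0.78]
turn [-0.04 -0.02 -0.07] shift after turn [ 0.141 -0.078 -0.069] shift now-axes [ 0.141 -0.08  -0.069]
t 7.85 pos [0.5483 0.0835 0.0768] F [-0.99 -0.12 -0.28] open 0.353 q [-0.2   0.04  2.17  0.42  0.54 -0.78]
turn [-0.04 -0.02 -0.05] shift after turn [ 0.111 -0.051 -0.056] shift now-axes [ 0.111 -0.052 -0.056]
```

View pics/s7.png

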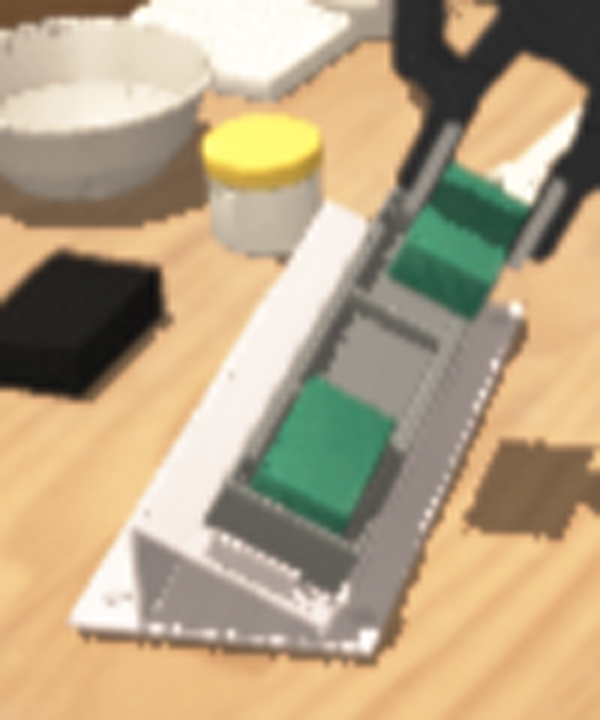

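```bash
cat >> st.py <<'E'
PS=np.array([.57834,.09138,.2635])
def blankfit(f,held,zb,x0,p=PS,Rb=None):
    """fit green box; x,y in tray frame p; zb: bottom z in tray frame"""
    z=np.load(f+".npz");c=(z["K"],z["R"],z["t"]);W=cloud(z["d"],*c);im=z["im"];R=Rst(p[2])
    L=(W-[p[0],p[1],.02536])@R
    g=cv2.inRange(cv2.cvtColor(im,cv2.COLOR_BGR2HSV),(65,80,20),(98,255,255))>0
    m=g&(np.abs(L[...,0]-x0[0])<.035)&(np.abs(L[...,1]-x0[1])<.05)&(np.abs(L[...,2]-zb-.01)<.03)
    k,l,s,_=cv2.connectedComponentsWithStats(m.astype(np.uint8));m=l==1+np.argmax(s[1:,4])
    grip=(~g)&(L[...,2]>.028)&(np.abs(L[...,0])<.1)&(np.abs(L[...,1])<.15)
    v=~(cv2.dilate(grip.astype(np.uint8),np.ones((3,3)))>0)
    B=boxpts(0,.018,.032,.061)
    f_=lambda q:(B+[q[0],q[1],zb])@R.T+[p[0],p[1],.02536]
    x,fv,N=fit(m,v,c,f_,x0,d=(.005,.005))
    q=L[m]
    return x,fv,N,np.median(q,0)
E
python3 - <<'E'
from st import *
o=ctrl.get_obs();R=Rst(PS[2])
for nm,p in(("P0",P0),("PS",PS)):
  t=(o["eef_pos"]-[p[0],p[1],.02536])@Rst(p[2]);print("tcp in tray",nm,t)
t=(o["eef_pos"]-[PS[0],PS[1],.02536])@R
print("held",blankfit("s7",1,t[2]+.0114,t[:2]))
print("a",blankfit("s7",0,.013,[0,.069]))
print("a0",blankfit("side0",0,.013,[0,.069]))
E
```

```text
tcp in tray P0 [-0.00332604  0.00169298  0.06007178]
tcp in tray PS [-0.00325275  0.00020966  0.06003281]
held (array([-0.00480137,  0.00216292]), np.float64(1.15120338331411), np.float64(329.0), array([-0.00507186,  0.0227675 ,  0.08808897]))
a (array([0.00012084, 0.0573106 ]), np.float64(51.908496732026144), np.float64(353.0), array([0.00041771, 0.07832092, 0.03018275]))
a0 (array([7.62939453e-06, 5.68550720e-02]), np.float64(53.125767012687426), np.float64(352.0), array([0.00037197, 0.07728804, 0.03011285]))
```

```bash
sed -i 's/def blankfit(f,held,zb,x0,p=PS,Rb=None):/def blankfit(f,held,zb,x0,p=PS,th=.018):/; s/B=boxpts(0,.018,.032,.061)/B=boxpts(0,th,.032,.061)/; s/return x,fv,N,np/return x,fv,N,np/' st.py
python3 - <<'E'
from st import *
for zb in(.020,.022):
  print("a",blankfit("s7",0,zb,[0,.069],th=.031-zb))
# overlay tray in s7 with PS
z=np.load("s7.npz");c=(z["K"],z["R"],z["t"]);o=cv2.resize(z["im"],None,fx=8,fy=8,interpolation=cv2.INTER_CUBIC)
p=PS
def dr(P,col):
    u=((proj(P@Rst(p[2]).T+[p[0],p[1],.02536],*c)+.5)*8).astype(np.int32);cv2.polylines(o,[u],True,col,1);return u
rc=lambda sx,sy,yc,zz:np.array([[-sx/2,yc-sy/2,zz],[sx/2,yc-sy/2,zz],[sx/2,yc+sy/2,zz],[-sx/2,yc+sy/2,zz]])
u=dr(rc(.048,.209,0,.02),(0,0,255));dr(rc(.048,.209,0,.024),(255,0,0))
for yc in(-.069,0,.069): dr(rc(.036,.065,yc,.02),(0,255,255))
dr(rc(.032,.061,.069,.031),(255,0,255))
a=u.min(0)-30;b=u.max(0)+50;cv2.imwrite("pics/ov7.png",o[a[1]:b[1],a[0]:b[0]][:600,:800]);print(a,b)
E
```

```text
a (array([0.00018782, 0.06599134]), np.float64(9.600799692425989), np.float64(353.0), array([0.00041771, 0.07832092, 0.03018275]))
a (array([0.00016834, 0.06813003]), np.float64(5.515340253748558), np.float64(353.0), array([0.00041771, 0.07832092, 0.03018275]))
[1620 1662] [2082 2239]
```

View pics/ov7.png

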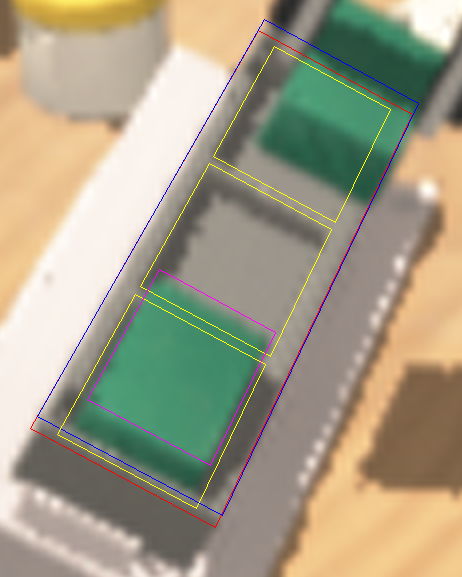

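Call:
step_arm(commands=[[0.03,0.02,0.06,0.135,0,-0.065,0.2],[0,0,0,0,0.4,0,0.2],[0,0,0,0,0.5,0,0.2],[0,0,0,0,0.3,0,0.2],[0,0,0,0,0,0,0.2],[0,0,0,0,0,0,0.2]])

```text
time_s: 8.45
eef_pos: [0.5702, 0.0866, 0.0495]
eef_rot: [0.705, -0.657, -0.257, -0.077]
wrist_force: [0.4, -0.2, -1.1]
opening: 0.354
```

```bash
cat > chk.py <<'E'
from st import *
import sys
f=sys.argv[1];yc=float(sys.argv[2]);g=float(sys.argv[3])
os=[];os.append(ctrl.get_obs());shot(f,"side",(180,300,170,270),6);os.append(ctrl.get_obs())
print(os[-1]["time_s"],os[-1]["wrist_force"].round(1),os[-1]["opening"])
e=np.mean([o["eef_pos"] for o in os],0)
for nm,p in(("P0",P0),("PS",PS)):
  t=(e-[p[0],p[1],.02536])@Rst(p[2]);print("tcp in tray",nm,t.round(4))
Rt,_=st_target(yc,0);print("turn left",((Rot(os[-1]["eef_rot"]).inv()*Rt).as_rotvec()/np.radians(6)).round(2))
print("held",blankfit(f,1,t[2]+.013-g,t[:2]))
E
python3 chk.py s8 0 .0016
```

```text
8.5 [ 0.3 -0.4  0. ] 0.35048901953941347
tcp in tray P0 [ 0.0033 -0.0011  0.0257]
tcp in tray PS [ 0.0034 -0.0026  0.0257]
turn left [-0.05 -0.03 -0.07]
held (array([ 0.0027536 , -0.00034206]), np.float64(9.41367166474433), np.float64(342.0), array([0.00232612, 0.01700025, 0.05460053]))
```

View pics/s8.png

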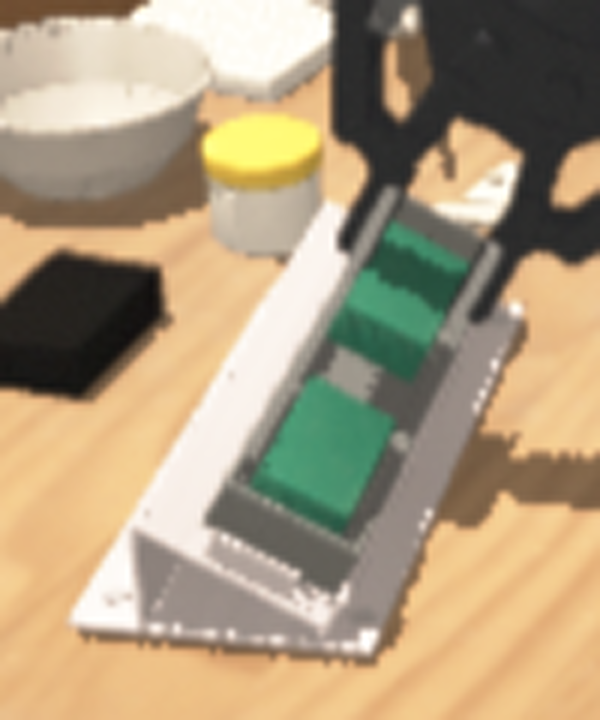

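Call:
step_arm(commands=[[-0.05,-0.02,-0.06,-0.095,0,0.022,0.2],[0,0,0,0,0.25,0,0.2],[0,0,0,0,0.25,0,0.2],[0,0,0,0,0,0,0.2],[0,0,0,0,0,0,0.2]])

```text
time_s: 9.0
eef_pos: [0.5741, 0.0886, 0.0341]
eef_rot: [0.703, -0.658, -0.259, -0.079]
wrist_force: [-0.7, -0.0, 0.0]
opening: 0.35
```

```bash
python3 chk.py s9 0 .0016
```

```text
9.05 [ 0.8 -0.3 -0.7] 0.34959564926348974
tcp in tray P0 [-0.0001 -0.0002  0.0101]
tcp in tray PS [-0.0001 -0.0016  0.01  ]
turn left [-0.   -0.01 -0.02]
held (array([-0.00111926,  0.00450207]), np.float64(3.973425605536332), np.float64(378.0), array([-0.00102476,  0.02161135,  0.03866046]))
```

View pics/s9.png

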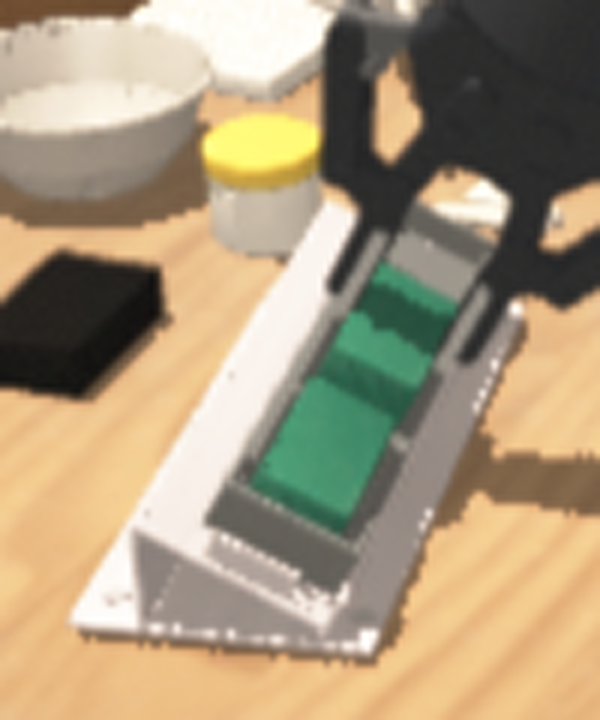

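Call:
step_arm(commands=[[0,0,0,0.02,0.1,0,0.2],[0,0,0,0,0.1,0,0.2],[0,0,0,0,0.07,0,0.2],[0,0,0,0,0,0,0.2],[0,0,0,0,0,0,0.2]])

```text
time_s: 9.55
eef_pos: [0.5784, 0.0896, 0.0276]
eef_rot: [0.703, -0.658, -0.259, -0.079]
wrist_force: [-0.1, -0.3, -0.5]
opening: 0.353
```

```bash
python3 chk.py s10 0 .0016
```

```text
9.6 [0.4 0.7 0.1] 0.35029116591974463
tcp in tray P0 [ 0.0007 -0.0003  0.0022]
tcp in tray PS [ 0.0007 -0.0017  0.0022]
turn left [ 0.   -0.01 -0.01]
held (array([-0.00021672, -0.00634954]), np.float64(23.73136485966936), np.float64(316.0), array([-0.00030209,  0.0152146 ,  0.03130823]))
```

View pics/s10.png

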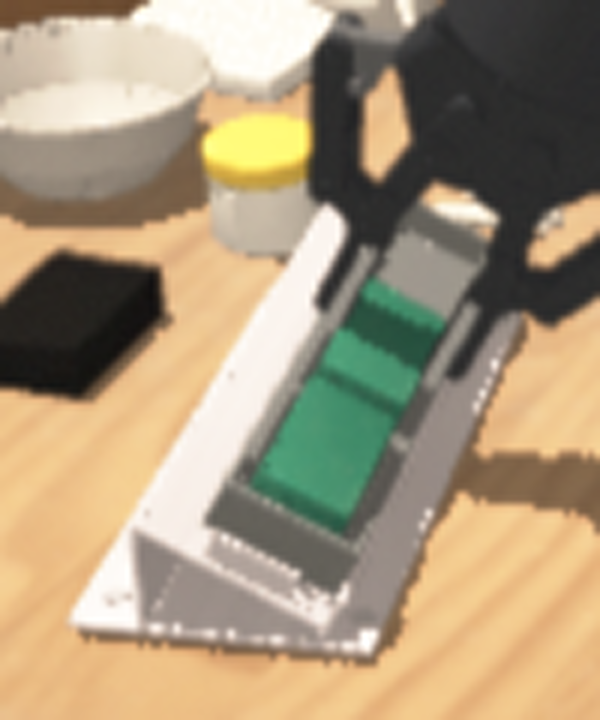

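Call:
step_arm(commands=[[0,0,0,0,0.02,0,0.2],[0,0,0,0,0,0,0.4],[0,0,0,0,0,0,0.5],[0,0,0,0,0,0,0.5],[0,0,0,0,-0.2,0,0.5],[0,0,0,0,-0.5,0,0.5],[0,0,0,0,-0.9,0,0.5],[0,0,0,0,-0.9,0,0.5]])

```text
time_s: 10.4
eef_pos: [0.5439, 0.0804, 0.0939]
eef_rot: [0.703, -0.658, -0.259, -0.079]
wrist_force: [-0.1, 0.6, 0.5]
opening: 0.497
```

```bash
cat > chkb.py <<'E'
from st import *
import sys
f=sys.argv[1];obs();shot(f,"side",(180,300,170,270),6)
z=np.load(f+".npz");W=cloud(z["d"],z["K"],z["R"],z["t"]);L=(W-[PS[0],PS[1],.02536])@Rst(PS[2])
g=cv2.inRange(cv2.cvtColor(z["im"],cv2.COLOR_BGR2HSV),(65,80,20),(98,255,255))>0
for yc in(-.069,0,.069):
  q=g&(np.abs(L[...,0])<.012)&(np.abs(L[...,1]-yc)<.025)&(L[...,2]>.02)&(L[...,2]<.05)
  if q.sum()<10: print(yc,"none");continue
  P=L[q];c=np.linalg.lstsq(np.c_[P[:,:2],np.ones(len(P))],P[:,2],rcond=None)[0]
  Q=L[g&(np.abs(L[...,0])<.03)&(np.abs(L[...,1]-yc)<.036)&(L[...,2]>.027)&(L[...,2]<.04)]
  print(yc,q.sum(),"top z",np.median(P[:,2]).round(4),"slopes",c[:2].round(3),"x",np.percentile(Q[:,0],[2,98]).round(4),"y",np.percentile(Q[:,1],[2,98]).round(4))
E
python3 chkb.py s11
```

```text
10.4 pos [0.5439 0.0804 0.0939] F [-0.1  0.6  0.5] open 0.497
-0.069 none
0 159 top z 0.0307 slopes [-0.     0.006] x [-0.0162  0.0141] y [-0.0241  0.0335]
0.069 196 top z 0.0304 slopes [-0.006  0.001] x [-0.0152  0.0151] y [0.037 0.101]
```

View pics/s11.png

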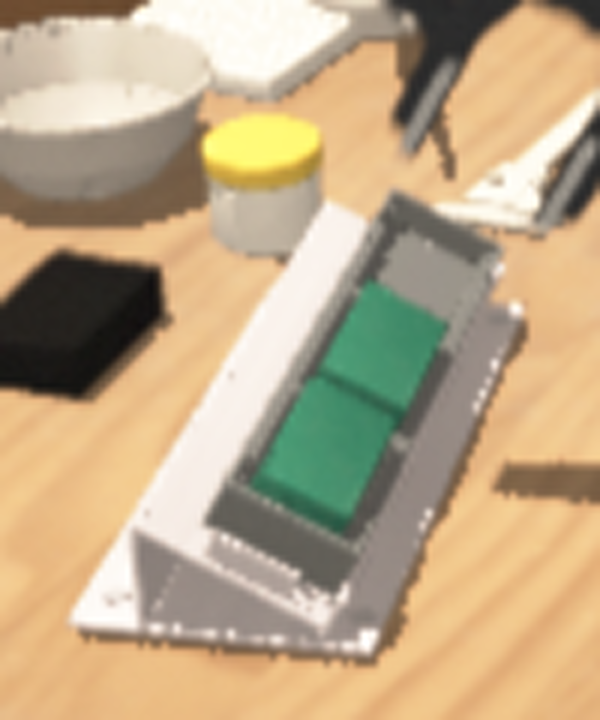

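Run:
```python
from h import *
c,s=np.cos(.165),np.sin(.165)
delta(Rtool([c,s,0],[0,0,-1]),[.4812,-.2072,.08])
im,d,K,R,t=shot("t12","top",(220,290,240,370),6)
W=cloud(d,K,R,t)
g=cv2.inRange(cv2.cvtColor(im,cv2.COLOR_BGR2HSV),(65,80,20),(98,255,255))>0
q=g&(np.abs(W[...,0]-.48)<.06)&(np.abs(W[...,1]+.2)<.06)&(W[...,2]>.025)&(W[...,2]<.04)
P=W[q];print(len(P),P.mean(0),cv2.minAreaRect(P[:,:2].astype(np.float32)))
```

```text
t 10.45 pos [0.5449 0.0802 0.0977] F [1.98 2.04 1.94] open 0.496 q [-0.21 -0.02  2.17  0.4   0.58 -0.76]
turn [-0.22  0.93  4.68] shift after turn [-3.668  0.591 -9.1  ] shift now-axes [-4.294 -1.61  -8.693]
348 [ 0.48058095 -0.20772902  0.03040477] ((0.48059481382369995, -0.20789948105812073), (0.03175034746527672, 0.0607663057744503), 9.123388290405273)
```

View pics/t12.png

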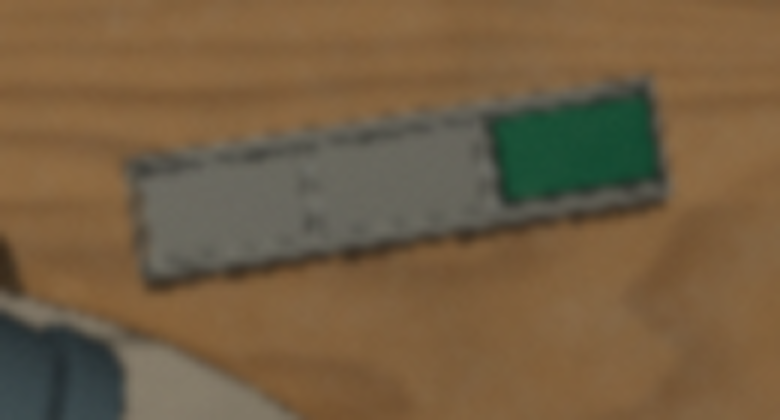

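Call:
step_arm(commands=[[0,0,0,0,-0.8,0,0.6],[-0.04,0.19,0.94,0,-0.6,0,0.6],[-0.04,0.19,0.94,0,0,0,0.6],[-0.04,0.19,0.94,0,0,0,0.6],[-0.05,0.18,0.93,0,0,0,0.6],[-0.05,0.18,0.93,0,0,0,0.6],[0,0,0,-0.3,0,-0.9,0.6],[0,0,0,-0.3,0,-0.9,0.6],[0,0,0,-0.3,0,-0.9,0.6],[0,0,0,-0.3,0,-0.9,0.6]])

```text
time_s: 11.5
eef_pos: [0.5077, -0.0378, 0.1297]
eef_rot: [0.705, -0.704, -0.057, 0.06]
wrist_force: [0.3, -0.0, -0.2]
opening: 0.602
```

Call:
step_arm(commands=[[0,0,0,-0.3,0,-0.9,0.6],[0,0,0,-0.3,0,-0.9,0.6],[0,0,0,-0.3,0.1,-0.9,0.6],[0,0,0,-0.3,0.3,-0.9,0.6],[0,0,0,-0.3,0.3,-0.9,0.6],[0,0,0,0,0.3,0,0.6],[0,0,0,0,0,0,0.6],[0,0,0,0,0,0,0.6]])

```text
time_s: 12.3
eef_pos: [0.4854, -0.1766, 0.0999]
eef_rot: [0.706, -0.704, -0.057, 0.06]
wrist_force: [0.2, 0.1, -0.6]
opening: 0.602
```

Run:
```python
from h import *
c,s=np.cos(.162),np.sin(.162)
delta(Rtool([c,s,0],[0,0,-1]),[.4808,-.2076,.045])
```

```text
t 12.3 pos [ 0.4854 -0.1766  0.0999] F [ 0.16  0.09 -0.62] open 0.602 q [-0.58  0.19  1.84 -0.    1.12 -0.74]
turn [-0.03  0.03 -0.04] shift after turn [-0.319  1.83  -0.994] shift now-axes [-0.314  1.828 -0.998]
```

Call:
step_arm(commands=[[-0.03,0.03,-0.04,-0.32,0.3,-0.89,0.6],[0,0,0,0,0.7,0,0.6],[0,0,0,0,0.8,0,0.6],[0,0,0,0,0.4,0,0.6],[0,0,0,0,0,0,0.6]])

```text
time_s: 12.8
eef_pos: [0.4797, -0.2039, 0.033]
eef_rot: [0.705, -0.704, -0.057, 0.058]
wrist_force: [0.2, 0.8, 0.6]
opening: 0.599
```

Run:
```python
from h import *
c,s=np.cos(.162),np.sin(.162)
T=(Rtool([c,s,0],[0,0,-1]),[.4803,-.2048,.0045])
delta(*T)
shot("s13","side",(160,250,290,370),9);delta(*T)
```

```text
t 12.8 pos [ 0.4797 -0.2039  0.033 ] F [0.2  0.81 0.63] open 0.599 q [-0.63  0.3   1.86 -0.    0.98 -0.79]
turn [-0.01  0.01 -0.01] shift after turn [ 0.015  0.951 -0.033] shift now-axes [ 0.017  0.951 -0.034]
t 12.85 pos [ 0.4805 -0.2046  0.0342] F [-0.03 -0.59  0.12] open 0.599 q [-0.63  0.3   1.86 -0.    0.98 -0.79]
turn [0.01 0.01 0.  ] shift after turn [-0.008  0.991 -0.005] shift now-axes [-0.009  0.991 -0.004]
```

View pics/s13.png

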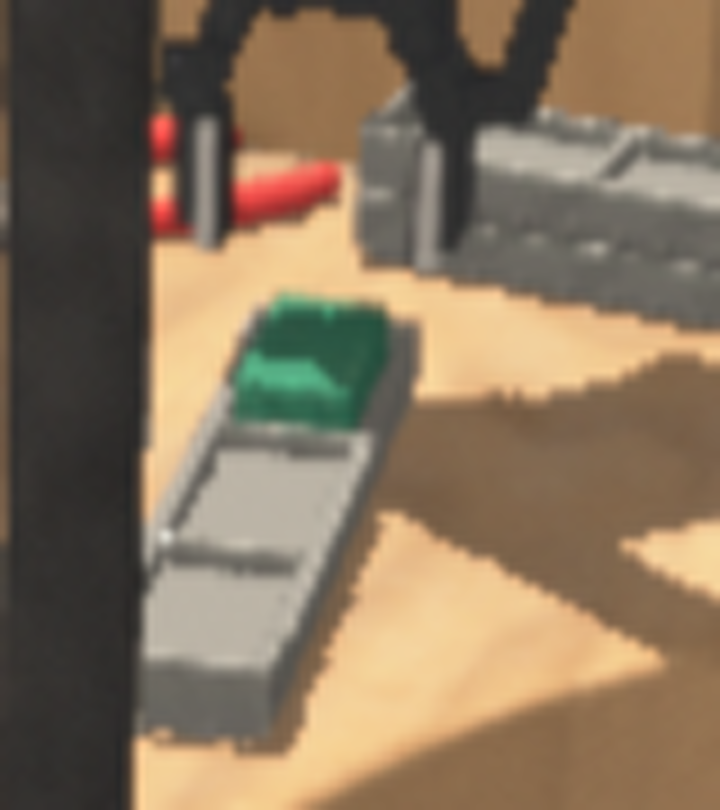

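Call:
step_arm(commands=[[0,0,0,0,0.5,0,0.6],[0,0,0,0,0.4,0,0.6],[0,0,0,0,0.07,0,0.6],[0,0,0,0,0,0,0.45],[0,0,0,0,0,0,0.3],[0,0,0,0,0,0,0.2],[0,0,0,0,0,0,0.2],[0,0,0,0,0,0,0.2]])

```text
time_s: 13.65
eef_pos: [0.4812, -0.206, 0.0062]
eef_rot: [-0.704, 0.706, 0.058, -0.056]
wrist_force: [-1.0, 2.2, 6.7]
opening: 0.334
```

Run:
```python
from h import *
obs();shot("s14","side",(160,250,290,370),9);obs()
```

```text
13.65 pos [ 0.4812 -0.206   0.0062] F [-1.   2.2  6.7] open 0.334
13.7 pos [ 0.4812 -0.2059  0.0062] F [-1.7  1.2  6.1] open 0.34
```

View pics/s14.png

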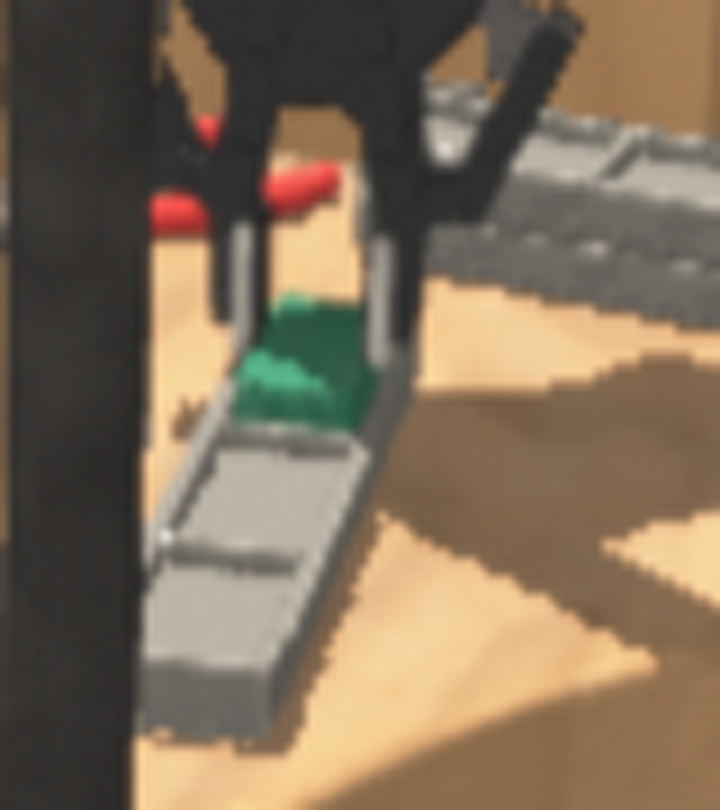

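Call:
step_arm(commands=[[0,0,0,0,-0.2,0,0.2],[0,0,0,0,-0.5,0,0.2],[0,0,0,0,-0.9,0,0.2],[0,0,0,0,-1,0,0.2],[0,0,0,0,-1,0,0.2],[0,0,0,0,-0.9,0,0.2],[0,0,0,0,-0.5,0,0.2],[0,0,0,0,0,0,0.2]])

```text
time_s: 14.5
eef_pos: [0.482, -0.2065, 0.1582]
eef_rot: [-0.703, 0.707, 0.059, -0.055]
wrist_force: [1.5, -0.3, -0.8]
opening: 0.337
```

Run:
```python
from st import *
Rt,pt=st_target(-.0673,.06,g=.0062);print(pt);delta(Rt,pt)
shot("s15","side",(130,250,250,410),5);delta(Rt,pt)
```

```text
[0.56639582 0.01691558 0.08381113]
t 14.5 pos [ 0.482  -0.2065  0.1582] F [ 1.47 -0.33 -0.77] open 0.337 q [-0.63  0.12  1.79 -0.    1.23 -0.79]
turn [ 0.29 -0.95 -4.62] shift after turn [2.953 4.379 6.453] shift now-axes [3.963 2.461 6.912]
t 14.55 pos [ 0.481  -0.2059  0.1563] F [-0.38  0.13 -1.52] open 0.339 q [-0.63  0.12  1.79 -0.    1.23 -0.79]
turn [ 0.27 -0.96 -4.64] shift after turn [3.005 4.336 6.424] shift now-axes [3.997 2.405 6.881]
```

View pics/s15.png

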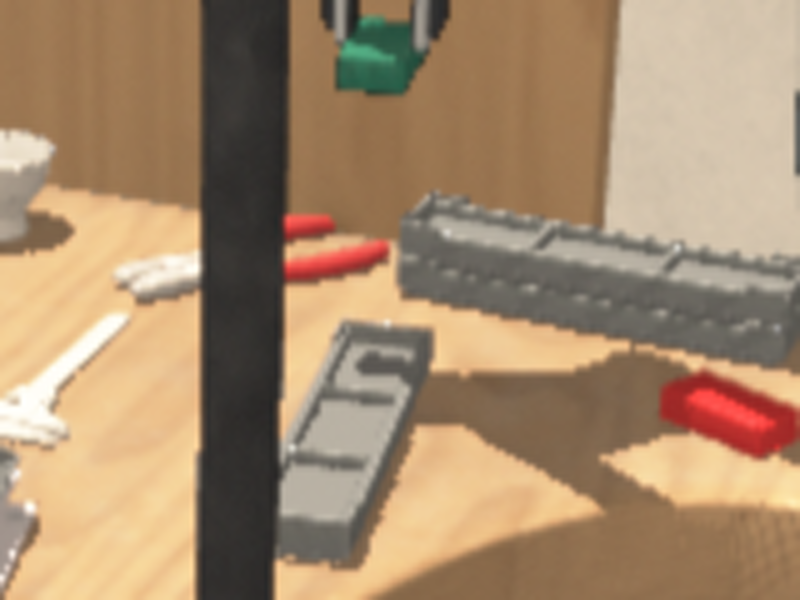

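Call:
step_arm(commands=[[0.055,-0.19,-0.93,0,0,0,0.2],[0.055,-0.19,-0.93,0,0,0,0.2],[0.055,-0.19,-0.93,0,0,0,0.2],[0.055,-0.19,-0.93,0,0,0,0.2],[0.055,-0.19,-0.92,0,0,0,0.2],[0,0,0,0.37,0.2,0.8,0.2],[0,0,0,0.37,0.2,0.8,0.2],[0,0,0,0.37,0.2,0.8,0.2],[0,0,0,0.37,0.2,0.8,0.2],[0,0,0,0.37,0.2,0.8,0.2]])

```text
time_s: 15.55
eef_pos: [0.5091, -0.0717, 0.1533]
eef_rot: [0.704, -0.657, -0.258, -0.079]
wrist_force: [0.9, -0.6, -0.5]
opening: 0.341
```

Call:
step_arm(commands=[[0,0,0,0.38,0.4,0.81,0.2],[0,0,0,0.38,0.5,0.81,0.2],[0,0,0,0.38,0.6,0.81,0.2],[0,0,0,0,0.8,0,0.2],[0,0,0,0,0.6,0,0.2],[0,0,0,0,0.4,0,0.2],[0,0,0,0,0,0,0.2],[0,0,0,0,0,0,0.2]])

```text
time_s: 16.35
eef_pos: [0.5638, 0.0177, 0.0825]
eef_rot: [0.704, -0.657, -0.258, -0.078]
wrist_force: [0.6, -0.0, -0.2]
opening: 0.339
```

```bash
python3 chk.py s16 -.0673 .0062
cat > ov.py <<'E'
from st import *
import sys
f=sys.argv[1]
E
```

```text
16.4 [0.2 0.9 0.2] 0.3409367028862124
tcp in tray P0 [-0.0022 -0.0661  0.0664]
tcp in tray PS [-0.0021 -0.0675  0.0663]
turn left [-0.02 -0.02 -0.02]
held (array([-0.00385276, -0.06724684]), np.float64(1.0), np.float64(260.0), array([-0.00386131, -0.04832143,  0.09024443]))
```

View pics/s16.png

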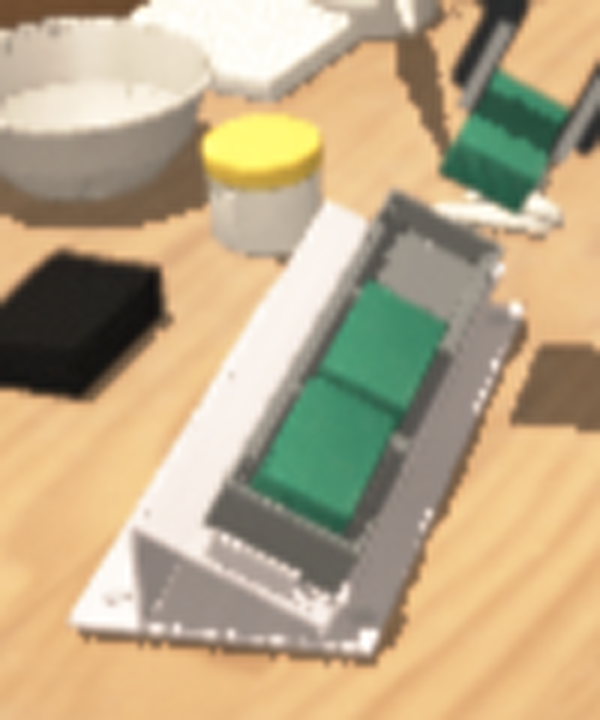

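Call:
step_arm(commands=[[0,0,0,0.09,0.1,-0.05,0.2],[0,0,0,0,0.4,0,0.2],[0,0,0,0,0.5,0,0.2],[0,0,0,0,0.3,0,0.2],[0,0,0,0,0,0,0.2],[0,0,0,0,0,0,0.2],[0,0,0,0,0,0,0.2]])

```text
time_s: 17.1
eef_pos: [0.5855, 0.0212, 0.0512]
eef_rot: [0.703, -0.657, -0.259, -0.079]
wrist_force: [-0.4, -0.3, -0.0]
opening: 0.342
```

```bash
python3 chk.py s17 -.0673 .0062
```

```text
17.15 [-0.5  0.3 -0.5] 0.33653645859408277
tcp in tray P0 [ 0.002  -0.0681  0.0283]
tcp in tray PS [ 0.0021 -0.0696  0.0282]
turn left [-0.01 -0.01 -0.  ]
held (array([ 0.00104387, -0.07200195]), np.float64(3.214071510957324), np.float64(280.0), array([ 0.00104794, -0.04814575,  0.05236911]))
```

View pics/s17.png

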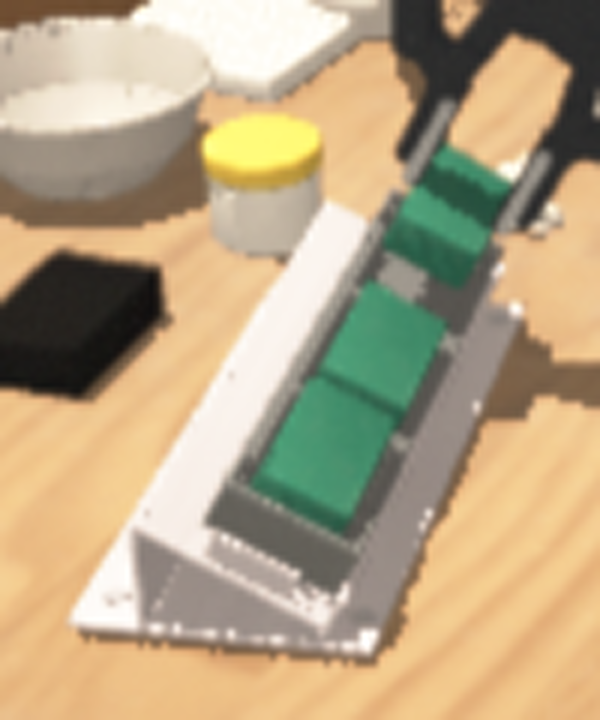

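Call:
step_arm(commands=[[0,0,0,-0.045,0,0.04,0.2],[0,0,0,0,0.22,0,0.2],[0,0,0,0,0.22,0,0.2],[0,0,0,0,0,0,0.2],[0,0,0,0,0,0,0.2]])

```text
time_s: 17.65
eef_pos: [0.5895, 0.0241, 0.0377]
eef_rot: [0.704, -0.657, -0.259, -0.079]
wrist_force: [0.2, -0.3, 0.1]
opening: 0.338
```

```bash
python3 chk.py s18 -.0673 .0062
python3 - <<'E'
from st import *
z=np.load("s18.npz");c=(z["K"],z["R"],z["t"]);o=cv2.resize(z["im"],None,fx=10,fy=10,interpolation=cv2.INTER_CUBIC)
cv2.imwrite("pics/z18.png",o[2050:2450,2150:2600])
W=cloud(z["d"],*c);L=(W-[PS[0],PS[1],.02536])@Rst(PS[2])
g=cv2.inRange(cv2.cvtColor(z["im"],cv2.COLOR_BGR2HSV),(65,80,20),(98,255,255))>0
# end faces: held y end
for lo,hi in((-.08,-.02),(-.03,.036),):
  q=g&(L[...,1]>lo)&(L[...,1]<hi)&(np.abs(L[...,0])<.012)
  P=L[q];print(lo,[ (round(a*1e3),(P[(P[:,2]>a)&(P[:,2]<a+.003)][:,1].max()*1e3).round(1),np.median(P[(P[:,2]>a)&(P[:,2]<a+.003)][:,1]).round(4)) for a in np.arange(.02,.045,.003) if ((P[:,2]>a)&(P[:,2]<a+.003)).sum()>3])
E
```

```text
17.7 [-0.7 -0.7  0.4] 0.3365408365092669
tcp in tray P0 [-0.0002 -0.0665  0.0143]
tcp in tray PS [-0.0001 -0.0679  0.0142]
turn left [-0.02 -0.02 -0.02]
held (array([-0.00126489, -0.06354813]), np.float64(5.756770472895041), np.float64(308.0), array([-0.00139633, -0.04494565,  0.03799178]))
-0.08 [(23, np.float64(-36.8), np.float64(-0.0379)), (26, np.float64(-22.4), np.float64(-0.0373)), (29, np.float64(-20.1), np.float64(-0.0267)), (32, np.float64(-23.3), np.float64(-0.0375)), (35, np.float64(-34.9), np.float64(-0.0469)), (38, np.float64(-35.9), np.float64(-0.0578)), (41, np.float64(-35.3), np.float64(-0.0493))]
-0.03 [(23, np.float64(32.3), np.float64(0.0306)), (26, np.float64(33.0), np.float64(0.0249)), (29, np.float64(35.1), np.float64(0.0066)), (32, np.float64(20.6), np.float64(0.0025))]
```

View pics/z18.png

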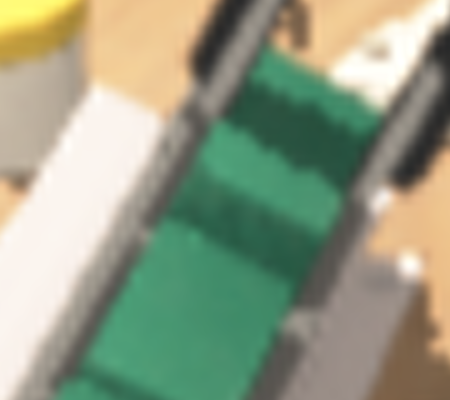

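Call:
step_arm(commands=[[0,0,0,0.025,0.08,-0.01,0.2],[0,0,0,0,0.08,0,0.2],[0,0,0,0,0.09,0,0.2],[0,0,0,0,0,0,0.2],[0,0,0,0,0,0,0.2]])

```text
time_s: 18.2
eef_pos: [0.5937, 0.0248, 0.0318]
eef_rot: [0.704, -0.657, -0.259, -0.079]
wrist_force: [0.1, 0.3, -0.4]
opening: 0.343
```

```bash
python3 chk.py s19 -.0673 .0062
```

```text
18.25 [-1.   0.8 -0.8] 0.34525046707911555
tcp in tray P0 [ 0.0008 -0.0669  0.007 ]
tcp in tray PS [ 0.0009 -0.0683  0.0069]
turn left [-0.02 -0.02 -0.01]
held (array([-0.00036301, -0.07345693]), np.float64(15.95920030757401), np.float64(265.0), array([-0.0001163 , -0.05013891,  0.03135352]))
```

View pics/s19.png

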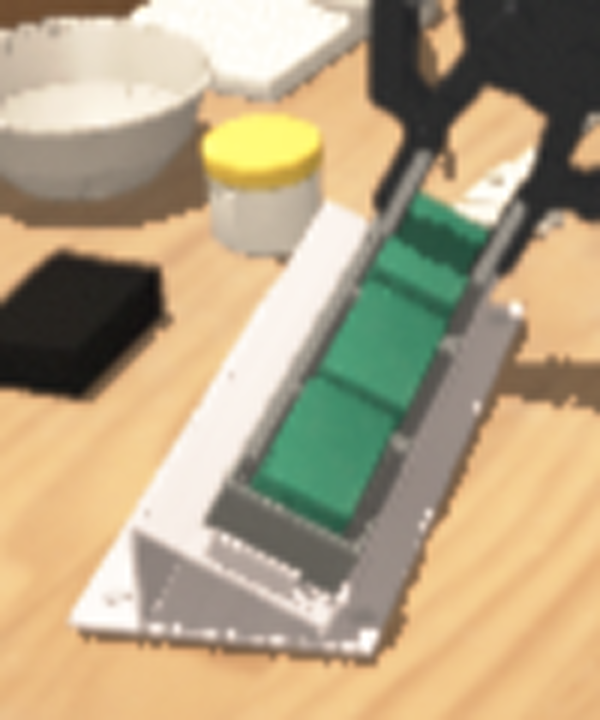

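No contact force, seated level with the others; release and retract.

Call:
step_arm(commands=[[0,0,0,0,0.015,0,0.2],[0,0,0,0,0,0,0.4],[0,0,0,0,0,0,0.5],[0,0,0,0,0,0,0.5],[0,0,0,0,-0.2,0,0.5],[0,0,0,0,-0.5,0,0.5],[0,0,0,0,-0.9,0,0.5],[0,0,0,0,-0.9,0,0.5],[0,0,0,0,-0.8,0,0.7],[0,0,0,0,-0.4,0,0.75]])

```text
time_s: 19.25
eef_pos: [0.544, 0.0105, 0.1321]
eef_rot: [0.703, -0.657, -0.26, -0.08]
wrist_force: [1.7, -0.0, -0.1]
opening: 0.753
```

```bash
python3 chkb.py s20
python3 - <<'E'
from fit import *
im,d,K,R,t=shot("t20","top",(220,340,240,430),4);W=cloud(d,K,R,t);cm=(K,R,t)
def big(m):
    k,l,s,_=cv2.connectedComponentsWithStats(m.astype(np.uint8));return l==1+np.argmax(s[1:,4])
b=lambda x0,x1,y0,y1,z0,z1:(d>0)&(W[...,0]>x0)&(W[...,0]<x1)&(W[...,1]>y0)&(W[...,1]<y1)&(W[...,2]>z0)&(W[...,2]<z1)
mb=big(b(.40,.53,-.27,-.01,.007,.03));v=np.ones_like(mb)
print("bench",fit(mb,v,cm,flat(.007,.0225),[.4696,-.139,.162]))
mp=big(b(.27,.54,-.385,-.29,.007,.05))
print("pile",fit(mp,v,cm,flat(.007,.0425),[.4058,-.343,1.517]))
E
```

```text
19.25 pos [0.544  0.0105 0.1321] F [ 1.7 -0.  -0.1] open 0.753
-0.069 131 top z 0.0306 slopes [0.011 0.014] x [-0.0168  0.0139] y [-0.0905 -0.0365]
0 157 top z 0.0304 slopes [ 0.006 -0.001] x [-0.0164  0.0141] y [-0.0264  0.0328]
0.069 194 top z 0.0305 slopes [-0.024  0.   ] x [-0.0153  0.0151] y [0.0406 0.1003]
bench (array([ 0.47010124, -0.14570264,  0.16346958]), np.float64(278.2003537101115), np.float64(1583.0))
pile (array([ 0.40581021, -0.34359339,  1.51857077]), np.float64(54.766320645905424), np.float64(2171.0))
```

View pics/s20.png

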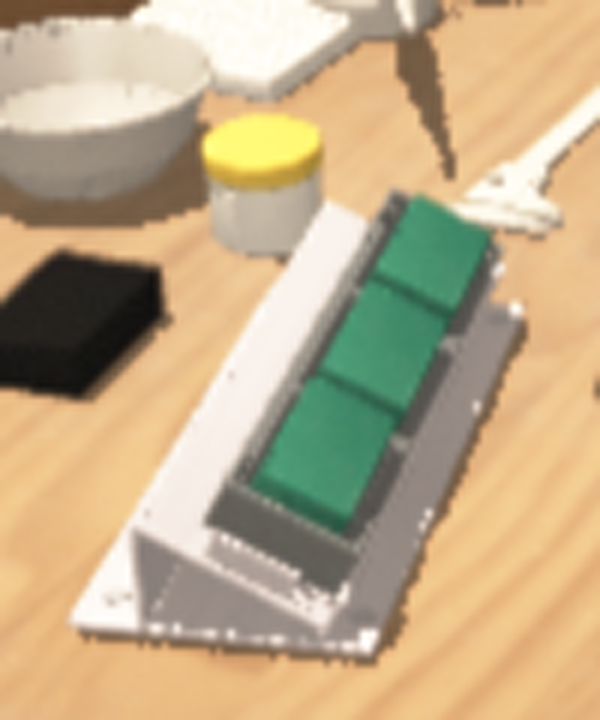

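View pics/t20.png

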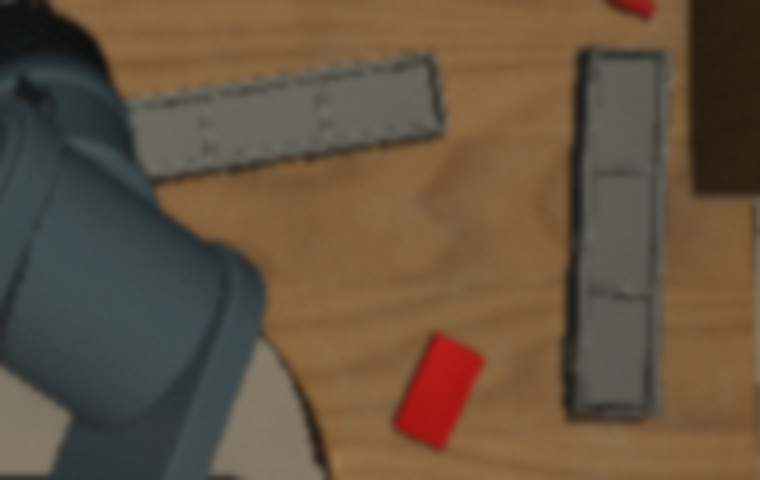

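Run:
```python
from h import *
c,s=np.cos(.162),np.sin(.162)
delta(Rtool([c,s,0],[0,0,-1]),[.4666,-.1219,.03])
```

```text
t 19.35 pos [0.5447 0.0103 0.1321] F [ 0.72 -0.2   0.  ] open 0.752 q [-0.39 -0.09  2.15  0.44  0.73 -0.93]
turn [-0.23  0.95  4.68] shift after turn [-3.28   3.404 -3.929] shift now-axes [-4.833  1.279 -3.575]
```

Call:
step_arm(commands=[[-0.05,0.19,0.94,0,0,0,0.75],[-0.05,0.19,0.94,0,0,0,0.75],[-0.05,0.19,0.94,0,0,0,0.75],[-0.04,0.19,0.93,0,0,0,0.75],[-0.04,0.19,0.93,0,0,0,0.75],[0,0,0,-0.65,0,-0.78,0.75],[0,0,0,-0.65,0,-0.78,0.75],[0,0,0,-0.65,0,-0.78,0.75],[0,0,0,-0.65,0.4,-0.78,0.75],[0,0,0,-0.65,0.6,-0.78,0.75]])

```text
time_s: 20.35
eef_pos: [0.4666, -0.1212, 0.0995]
eef_rot: [0.705, -0.704, -0.057, 0.058]
wrist_force: [0.4, -0.6, -0.6]
opening: 0.752
```

Call:
step_arm(commands=[[0,0,0,0,0.8,0,0.75],[0,0,0,0,0.8,0,0.75],[0,0,0,0,0.5,0,0.75],[0,0,0,0,0,0,0.75],[0,0,0,0,0,0,0.75]])

```text
time_s: 20.85
eef_pos: [0.4661, -0.1198, 0.0363]
eef_rot: [0.706, -0.704, -0.056, 0.059]
wrist_force: [0.5, -0.2, 0.1]
opening: 0.751
```

Run:
```python
from h import *
c,s=np.cos(.162),np.sin(.162)
T=(Rtool([c,s,0],[0,0,-1]),[.4666,-.1219,-.012])
delta(*T)
shot("s21","side",(160,250,290,370),9);delta(*T)
```

```text
t 20.85 pos [ 0.4661 -0.1198  0.0363] F [ 0.54 -0.21  0.09] open 0.751 q [-0.5   0.22  1.96  0.    0.97 -0.66]
turn [-0.03  0.   -0.04] shift after turn [ 0.006  1.611 -0.072] shift now-axes [ 0.013  1.611 -0.078]
t 20.9 pos [ 0.4667 -0.1201  0.037 ] F [-0.61  0.09 -0.09] open 0.749 q [-0.5   0.22  1.96  0.    0.97 -0.66]
turn [-0.02  0.01 -0.03] shift after turn [-0.012  1.635 -0.059] shift now-axes [-0.007  1.635 -0.063]
```

View pics/s21.png

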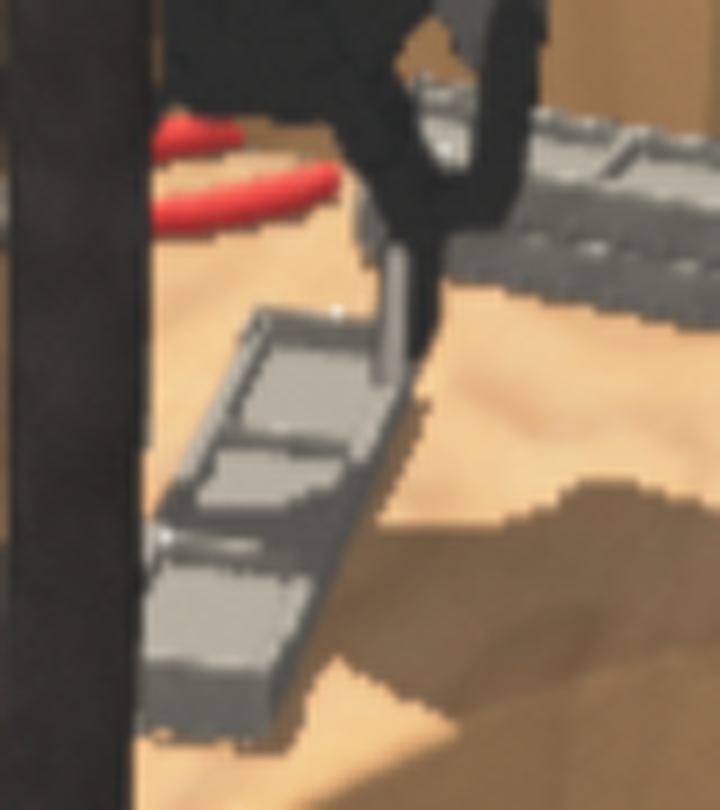

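Call:
step_arm(commands=[[-0.02,0,-0.03,0,0.6,0,0.75],[0,0,0,0,0.6,0,0.75],[0,0,0,0,0.4,0,0.75],[0,0,0,0,0,0,0.65],[0,0,0,0,0,0,0.5],[0,0,0,0,0,0,0.4],[0,0,0,0,0,0,0.4],[0,0,0,0,0,0,0.4]])

```text
time_s: 21.7
eef_pos: [0.4668, -0.1203, -0.0105]
eef_rot: [-0.705, 0.705, 0.058, -0.057]
wrist_force: [-0.1, 0.6, 3.1]
opening: 0.537
```

Run:
```python
from h import *
obs();shot("s22","side",(160,250,290,370),9);obs()
```

```text
21.7 pos [ 0.4668 -0.1203 -0.0105] F [-0.1  0.6  3.1] open 0.537
21.75 pos [ 0.4668 -0.1203 -0.0106] F [0.5 1.1 3.5] open 0.541
```

View pics/s22.png

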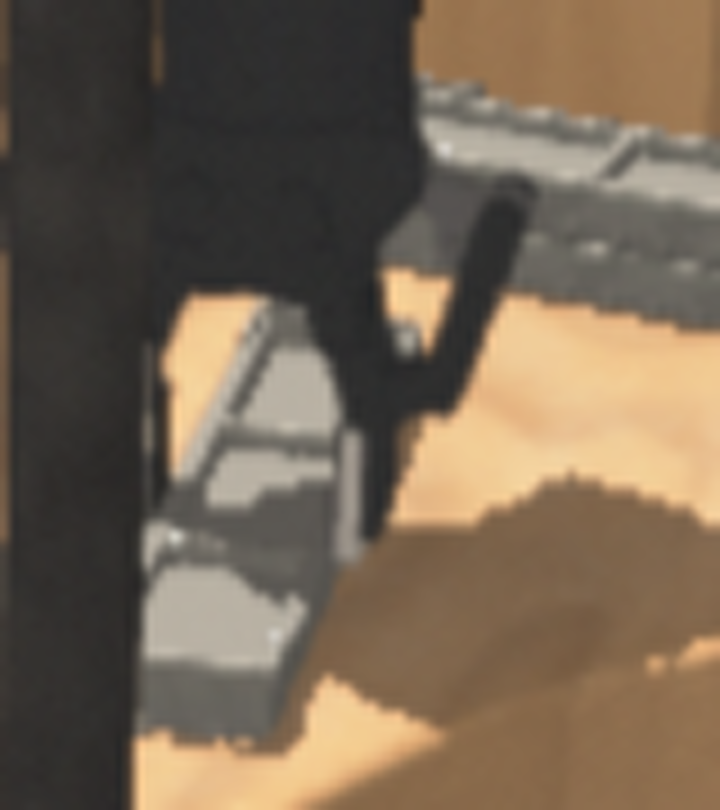

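Call:
step_arm(commands=[[0,0,0,0,-0.2,0,0.4],[0,0,0,0,-0.5,0,0.4],[0,0,0,0,-0.8,0,0.4],[0,0,0,0,-0.9,0,0.4],[0,0,0,0,-0.9,0,0.4],[0,0,0,0,-0.8,0,0.4],[0,0,0,0,-0.5,0,0.4],[0,0,0,0,-0.2,0,0.4],[0,0,0,0,0,0,0.4]])

```text
time_s: 22.65
eef_pos: [0.4665, -0.1203, 0.1334]
eef_rot: [-0.705, 0.705, 0.058, -0.057]
wrist_force: [-0.8, 0.1, -1.5]
opening: 0.538
```

Run:
```python
from h import *
a=1.5186;T=(Rtool([np.cos(a),np.sin(a),0],[0,0,-1]),[.3862,-.3426,.0295+.06])
delta(*T)
shot("s23","side",(120,270,250,430),4.4)
```

```text
t 22.65 pos [ 0.4665 -0.1203  0.1334] F [-0.78  0.12 -1.48] open 0.538 q [-0.5   0.06  1.91  0.    1.17 -0.66]
turn [ 1.000e-02 -1.295e+01  1.000e-02] shift after turn [-7.541  1.465  2.288] shift now-axes [-3.842  1.463 -6.881]
```

View pics/s23.png

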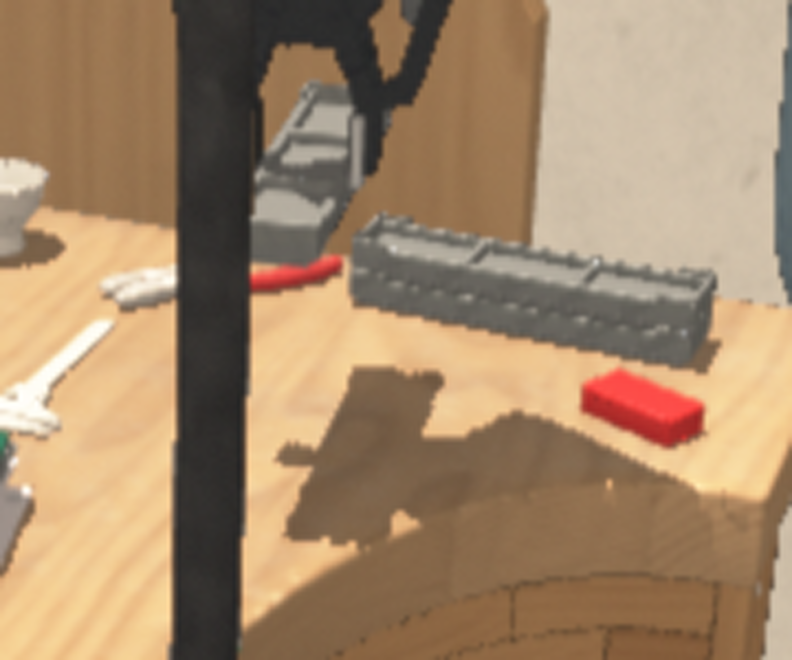

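Call:
step_arm(commands=[[0,-1,0,0,0,0,0.4],[0,-1,0,0,0,0,0.4],[0,-1,0,0,0,0,0.4],[0,-1,0,0,0,0,0.4],[0,-1,0,0,0,0,0.4],[0,-1,0,0,0,0,0.4],[0,-1,0,0,0,0,0.4],[0,-1,0,0,0,0,0.4],[0,-1,0,0,0,0,0.4],[0,-1,0,0,0,0,0.4]])

```text
time_s: 23.7
eef_pos: [0.4651, -0.1195, 0.131]
eef_rot: [0.582, -0.58, -0.403, 0.404]
wrist_force: [0.3, -1.0, -0.8]
opening: 0.539
```

Call:
step_arm(commands=[[0,-1,0,0,0,0,0.4],[0,-1,0,0,0,0,0.4],[0,-0.95,0,0,0,0,0.4],[0,0,0,-0.7,0,0.28,0.4],[0,0,0,-0.8,0,0.28,0.4],[0,0,0,-0.8,0,0.28,0.4],[0,0,0,-0.8,0,0.28,0.4],[0,0,0,-0.8,0,0.28,0.4],[0,0,0,0,0,0,0.4]])

```text
time_s: 24.6
eef_pos: [0.4166, -0.2365, 0.1313]
eef_rot: [0.515, -0.513, -0.486, 0.486]
wrist_force: [0.6, 0.0, -1.7]
opening: 0.536
```

Run:
```python
from h import *
a=1.5186;T=(Rtool([np.cos(a),np.sin(a),0],[0,0,-1]),[.3862,-.3426,.0295+.06])
delta(*T)
```

```text
t 24.6 pos [ 0.4166 -0.2365  0.1313] F [ 0.56  0.04 -1.71] open 0.536 q [-0.76  0.06  1.91 -0.    1.17 -2.28]
turn [-0.02 -0.03  0.01] shift after turn [-3.584  1.394  0.827] shift now-axes [-3.588  1.392  0.812]
```

Call:
step_arm(commands=[[0,0,0,-0.6,0,0.2,0.4],[0,0,0,-0.8,0,0.2,0.4],[0,0,0,-0.8,0,0.2,0.4],[0,0,0,-0.7,0,0.1,0.4],[0,0,0,-0.4,0,0.1,0.4],[0,0,0,-0.2,0,0,0.4],[0,0,0,0,0.4,0,0.4],[0,0,0,0,0.4,0,0.4],[0,0,0,0,0,0,0.4],[0,0,0,0,0,0,0.4]])

```text
time_s: 25.6
eef_pos: [0.3885, -0.337, 0.1077]
eef_rot: [0.514, -0.512, -0.487, 0.487]
wrist_force: [0.5, -0.4, -0.9]
opening: 0.536
```

Run:
```python
from h import *
a=1.5186;T=(Rtool([np.cos(a),np.sin(a),0],[0,0,-1]),[.3862,-.3426,.0295+.06])
delta(*T)
shot("s25","side",(100,250,300,440),5.5);shot("t25","top",(200,360,320,460),5);delta(*T)
```

```text
t 25.6 pos [ 0.3885 -0.337   0.1077] F [ 0.46 -0.36 -0.92] open 0.536 q [-0.95  0.17  1.85  0.    1.13 -2.47]
turn [-0.02  0.01  0.02] shift after turn [-0.191  0.605  0.066] shift now-axes [-0.192  0.605  0.065]
t 25.7 pos [ 0.389  -0.338   0.1088] F [ 0.57  0.25 -2.08] open 0.539 q [-0.95  0.17  1.84  0.    1.13 -2.47]
turn [-0.  0.  0.] shift after turn [-0.158  0.642  0.084] shift now-axes [-0.158  0.642  0.084]
```

View pics/s25.png

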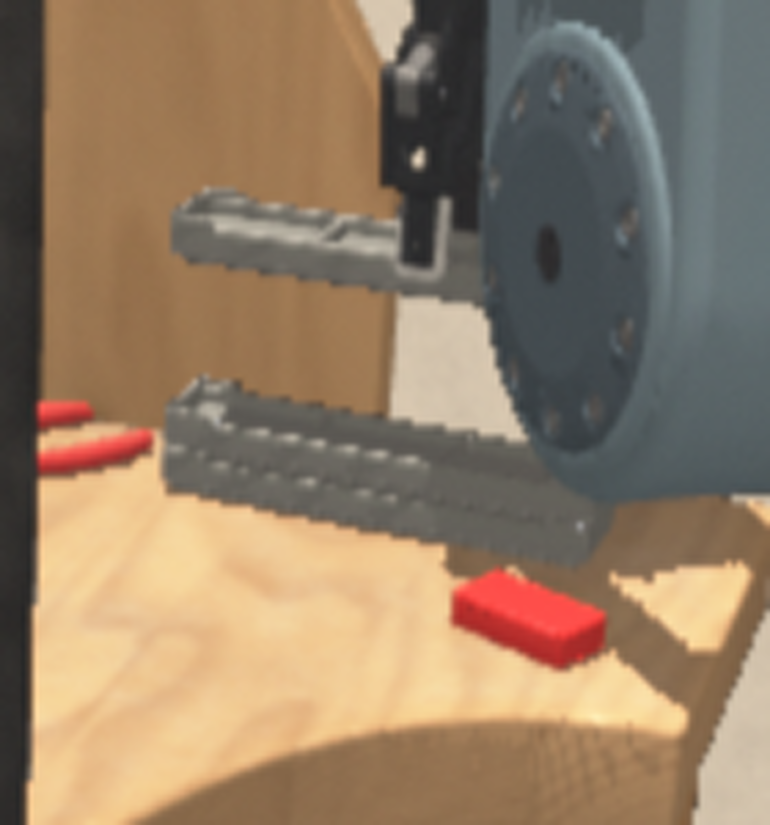

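View pics/t25.png

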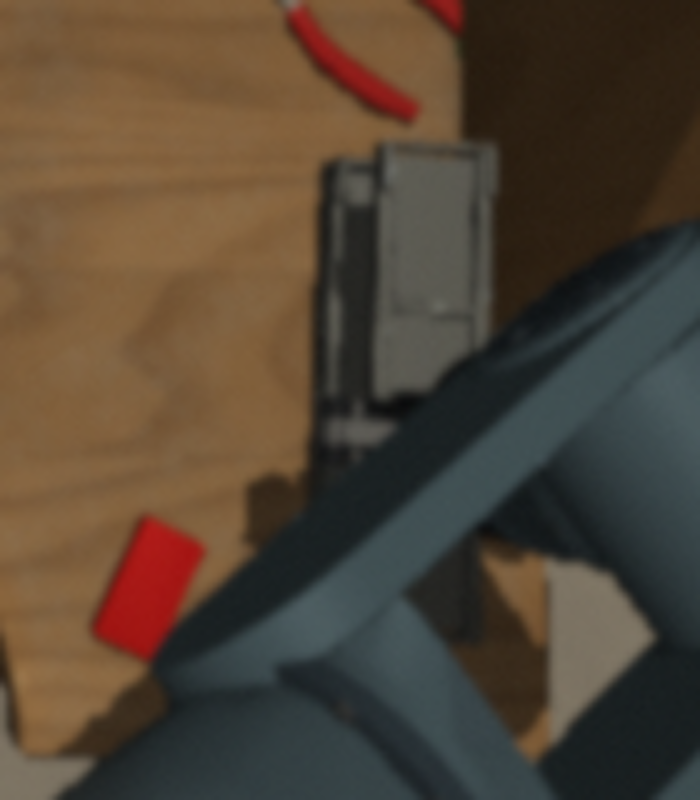

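```bash
cat > rel.py <<'E'
from fit import *
import sys
PY=1.5186
def rel(f,e,yaw,g=-.0105,off=.0196):
    z=np.load(f+".npz");cm=(z["K"],z["R"],z["t"]);d=z["d"];W=cloud(d,*cm)
    zo=e[2]-g
    roi=(W[...,0]>.25)&(W[...,0]<.56)&(W[...,1]>-.388)&(W[...,1]<-.27)&(d>0)
    held=roi&(W[...,2]>zo+.004)&(W[...,2]<zo+.027)
    pile=roi&(W[...,2]>.007)&(W[...,2]<min(.047,zo+.002))
    big=lambda m:(lambda l,s:l==1+np.argmax(s[1:,4]))(*cv2.connectedComponentsWithStats(m.astype(np.uint8))[1:3])
    near=(d>0)&(W[...,1]>-.39)&(W[...,0]<.6)   # exclude background wall
    arm=near&(W[...,2]>zo+.026)
    dil=lambda m,k=5:cv2.dilate(m.astype(np.uint8),np.ones((k,k)))>0
    held=big(held);pile=big(pile)
    c0=e[:2]-off*np.array([-np.sin(yaw),np.cos(yaw)])
    Bh=flat(.005,.0225,zo);Bp=flat(.007,.0425)
    xh=fit(held,~dil(arm),cm,lambda p:Bh([p[0],p[1],yaw]),c0,d=(.006,.006))
    xp=fit(pile,~(dil(arm)|dil(held)),cm,lambda p:Bp([p[0],p[1],PY]),[.4058,-.343],d=(.006,.006))
    print(f,"pred",c0.round(4),"held",xh[0].round(4),xh[1:],"pile",xp[0].round(4),xp[1:],"held-pile",(xh[0]-xp[0]).round(4))
    im=z["im"].copy();im[held]=(0,255,255);im[pile]=(255,255,0);im[dil(arm)&(~held)&(~pile)]=im[dil(arm)&(~held)&(~pile)]//2;cv2.imwrite(f"pics/rel_{f}.png",cv2.resize(im[110:350,300:460],None,fx=2.5,fy=2.5))
if __name__=="__main__":
    o=ctrl.get_obs();e=o["eef_pos"];R=Rot(o["eef_rot"]).as_matrix();yaw=np.arctan2(R[1,0],R[0,0]);print(e,"yaw",yaw)
    for f in sys.argv[1:]: rel(f,e,yaw)
E
python3 rel.py s25 t25
python3 - <<'E'
import cv2,numpy as np
cv2.imwrite("pics/rel25.png",np.hstack([cv2.imread("pics/rel_s25.png"),cv2.imread("pics/rel_t25.png")]))
E
```

```text
[ 0.38895224 -0.3380087   0.10876181] yaw 1.518986400956139
s25 pred [ 0.4085 -0.339 ] held [ 0.4028 -0.3347] (np.float64(60.84529027297192), np.float64(659.0)) pile [ 0.4058 -0.3409] (np.float64(90.0960553633218), np.float64(1467.0)) held-pile [-0.003   0.0062]
t25 pred [ 0.4085 -0.339 ] held [ 0.4055 -0.3409] (np.float64(31.54963475586313), np.float64(1118.0)) pile [ 0.405  -0.3442] (np.float64(8.723306420607459), np.float64(564.0)) held-pile [0.0005 0.0033]
```

View pics/rel25.png

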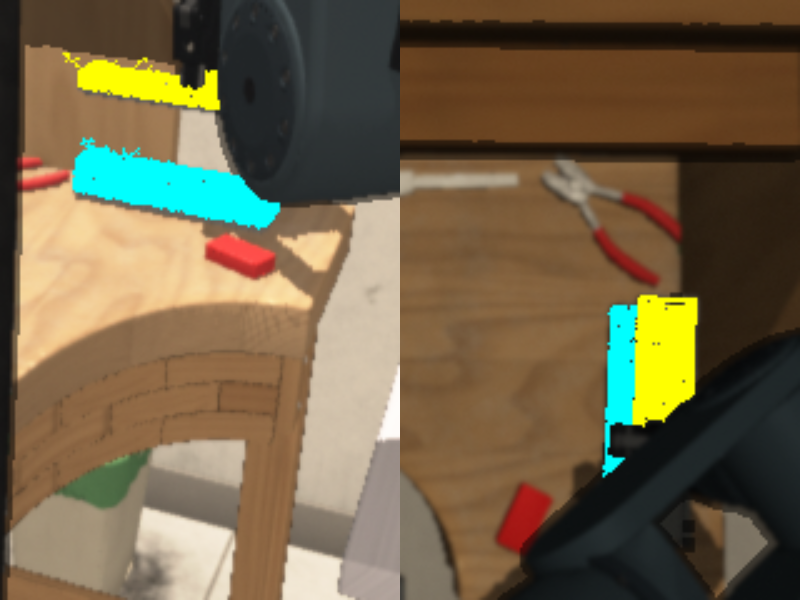

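Call:
step_arm(commands=[[0,0,0,-0.13,0.3,0.04,0.4],[0,0,0,0,0.6,0,0.4],[0,0,0,0,0.6,0,0.4],[0,0,0,0,0.4,0,0.4],[0,0,0,0,0.2,0,0.4],[0,0,0,0,0,0,0.4],[0,0,0,0,0,0,0.4]])

```text
time_s: 26.4
eef_pos: [0.3875, -0.3425, 0.0461]
eef_rot: [-0.513, 0.513, 0.487, -0.487]
wrist_force: [-0.2, -1.3, -1.3]
opening: 0.537
```

```bash
python3 - <<'E'
from h import *
obs();shot("s26","side",(150,270,310,440),6);shot("t26","top",(200,360,340,440),6);obs()
E
python3 rel.py t26
python3 - <<'E'
from fit import *
z=np.load("t20.npz");cm=(z["K"],z["R"],z["t"]);d=z["d"];W=cloud(d,*cm)
m=(d>0)&(W[...,0]>.40)&(W[...,0]<.53)&(W[...,1]>-.27)&(W[...,1]<-.01)&(W[...,2]>.007)&(W[...,2]<.03)
k,l,s,_=cv2.connectedComponentsWithStats(m.astype(np.uint8));m=l==1+np.argmax(s[1:,4])
arm=cv2.dilate((W[...,2]>.06).astype(np.uint8),np.ones((7,7)))>0
print(fit(m,~arm,cm,flat(.007,.0225),[.4696,-.139,.162]))
E
```

```text
26.4 pos [ 0.3875 -0.3425  0.0461] F [-0.2 -1.3 -1.3] open 0.537
26.5 pos [ 0.3877 -0.3427  0.0465] F [ 0.5  0.1 -0.8] open 0.536
[ 0.38773155 -0.34272634  0.04647219] yaw 1.518534875149903
t26 pred [ 0.4073 -0.3438] held [ 0.4048 -0.3461] (np.float64(22.23615532487505), np.float64(998.0)) pile [ 0.4054 -0.3444] (np.float64(7.121122645136486), np.float64(297.0)) held-pile [-0.0006 -0.0017]
(array([ 0.46910443, -0.13989868,  0.16532918]), np.float64(26.756447520184544), np.float64(1583.0))
```

View pics/s26.png

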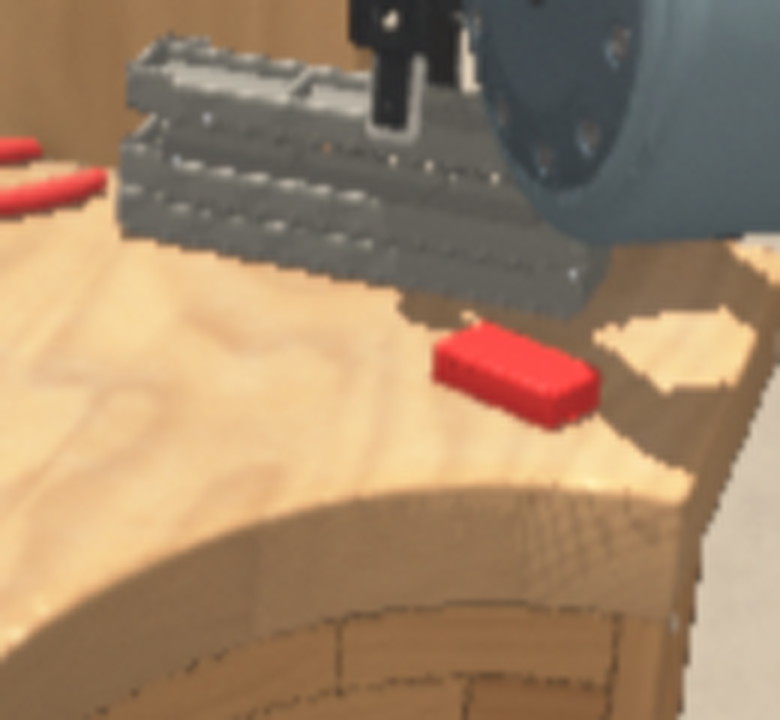

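View pics/t26.png

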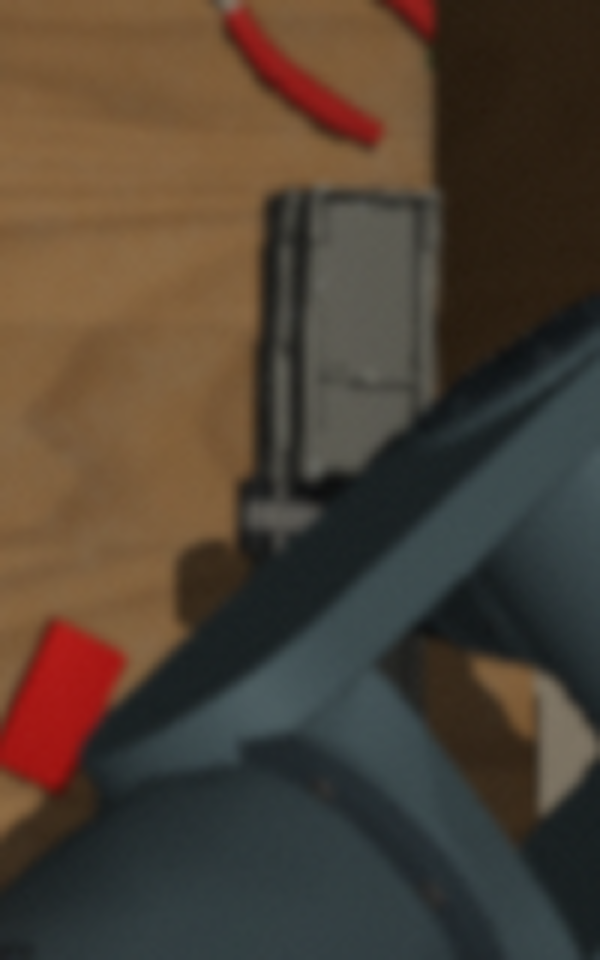

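Call:
step_arm(commands=[[0,0,0,0.067,0.1,-0.027,0.4],[0,0,0,0,0.15,0,0.4],[0,0,0,0,0,0,0.4],[0,0,0,0,0,0,0.4]])

```text
time_s: 26.9
eef_pos: [0.388, -0.3399, 0.0379]
eef_rot: [0.513, -0.512, -0.487, 0.487]
wrist_force: [0.2, -0.0, -1.7]
opening: 0.54
```

```bash
python3 - <<'E'
from h import *
obs();shot("s27","side",(170,230,320,400),10);shot("t27","top",(225,300,370,430),10);obs()
E
python3 rel.py t27
```

```text
26.9 pos [ 0.388  -0.3399  0.0379] F [ 0.2 -0.  -1.7] open 0.54
27.0 pos [ 0.3882 -0.3402  0.0381] F [-0.7  0.9 -1.9] open 0.538
[ 0.38816661 -0.34015653  0.03813797] yaw 1.5184188989922802
t27 pred [ 0.4077 -0.3412] held [ 0.4047 -0.3433] (np.float64(29.57044213763937), np.float64(972.0)) pile [ 0.4066 -0.3443] (np.float64(5.776209150326798), np.float64(206.0)) held-pile [-0.0019  0.001 ]
```

View pics/s27.png

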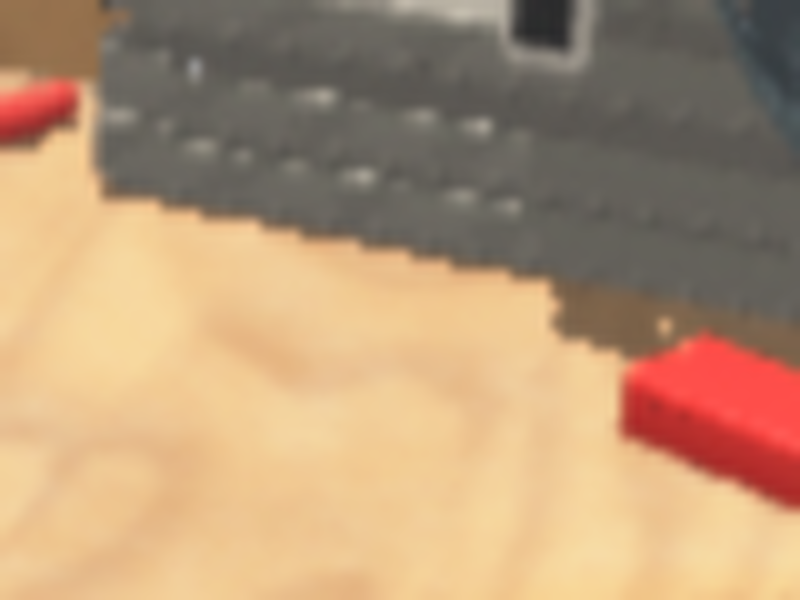

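View pics/t27.png

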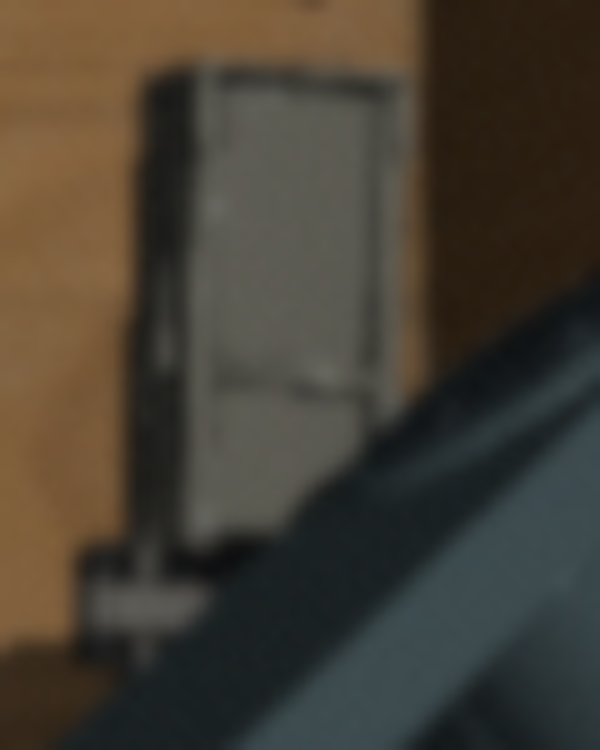

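Call:
step_arm(commands=[[0,0,0,0,0.05,-0.03,0.4],[0,0,0,0,0.08,0,0.4],[0,0,0,0,0.06,0,0.4],[0,0,0,0,0,0,0.4],[0,0,0,0,0,0,0.4]])

```text
time_s: 27.5
eef_pos: [0.389, -0.3401, 0.0323]
eef_rot: [0.513, -0.513, -0.487, 0.487]
wrist_force: [-0.1, -1.0, -1.6]
opening: 0.539
```

```bash
python3 - <<'E'
from h import *
obs();shot("s28","side",(160,240,320,440),6);shot("t28","top",(225,300,370,430),10);obs()
E
python3 rel.py t28
```

```text
27.5 pos [ 0.389  -0.3401  0.0323] F [-0.1 -1.  -1.6] open 0.539
27.6 pos [ 0.3891 -0.3402  0.0324] F [-0.4  1.  -1.2] open 0.534
[ 0.38905886 -0.34017272  0.0324329 ] yaw 1.5183758525360171
t28 pred [ 0.4086 -0.3412] held [ 0.4052 -0.3435] (np.float64(23.802906574394463), np.float64(964.0)) pile [ 0.4051 -0.3441] (np.float64(5.781607074202229), np.float64(182.0)) held-pile [0.     0.0006]
```

View pics/s28.png

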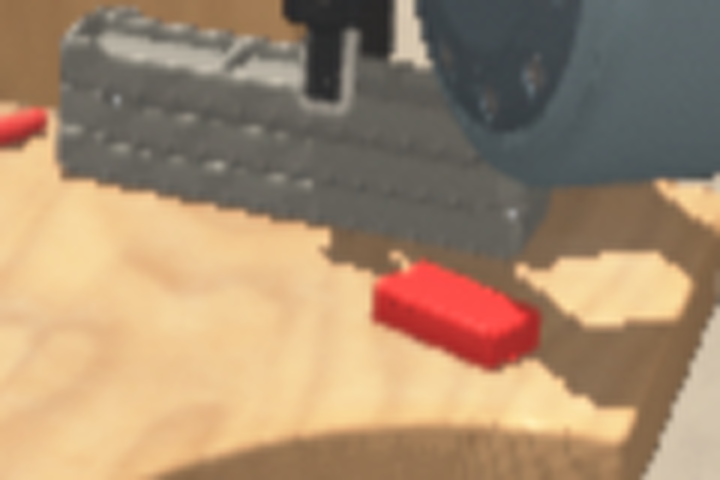

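Call:
step_arm(commands=[[0,0,0,0,0.05,0,0.4],[0,0,0,0,0.03,0,0.4],[0,0,0,0,0,0,0.4],[0,0,0,0,0,0,0.4]])

```text
time_s: 28.0
eef_pos: [0.389, -0.3401, 0.03]
eef_rot: [0.513, -0.513, -0.487, 0.487]
wrist_force: [-0.6, 0.1, -1.7]
opening: 0.534
```

Call:
step_arm(commands=[[0,0,0,0,0.025,0,0.4],[0,0,0,0,0,0,0.4],[0,0,0,0,0,0,0.4]])

```text
time_s: 28.3
eef_pos: [0.3891, -0.3403, 0.0294]
eef_rot: [0.513, -0.513, -0.487, 0.487]
wrist_force: [-1.1, 0.1, 0.2]
opening: 0.543
```

Call:
step_arm(commands=[[0,0,0,0,0,0,0.58],[0,0,0,0,0,0,0.63],[0,0,0,0,0,0,0.63],[0,0,0,0,-0.1,0,0.63],[0,0,0,0,-0.3,0,0.63],[0,0,0,0,-0.6,0,0.63],[0,0,0,0,-0.9,0,0.63],[0,0,0,0,-0.9,0,0.63],[0,0,0,0,-0.5,0,0.63]])

```text
time_s: 29.2
eef_pos: [0.3899, -0.3413, 0.1315]
eef_rot: [-0.512, 0.514, 0.487, -0.487]
wrist_force: [0.6, -1.7, -0.1]
opening: 0.629
```

Run:
```python
from h import *
obs();shot("s29","side",(130,250,310,440),6)
```

```text
29.2 pos [ 0.3899 -0.3413  0.1315] F [ 0.6 -1.7 -0.1] open 0.629
```

View pics/s29.png

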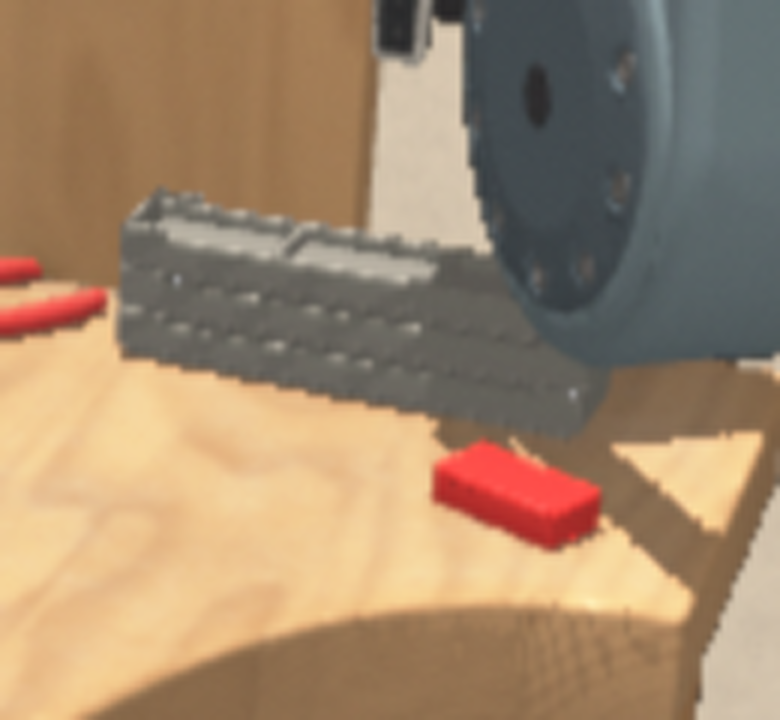

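Call:
step_arm(commands=[[0,0,0,0.4,-0.5,0,0.63],[0,0,0,0.8,-0.5,0,0.63],[0,0,0,0.9,0,0,0.63],[0,0,0,0.9,0,0,0.63],[0,0,0,0.9,0,0,0.63],[0,0,0,0.9,0,0,0.63],[0,0,0,0.8,0,0,0.63],[0,0,0,0.4,0,0,0.63],[0,0,0,0,0,0,0.63],[0,0,0,0,0,0,0.63]])

```text
time_s: 30.25
eef_pos: [0.3987, -0.1611, 0.1586]
eef_rot: [-0.513, 0.513, 0.487, -0.487]
wrist_force: [0.2, -0.5, 0.4]
opening: 0.63
```

```bash
python3 chkb.py s30
python3 - <<'E'
from fit import *
im,d,K,R,t=shot("t30","top",(140,350,150,430),2.8);W=cloud(d,K,R,t);cm=(K,R,t)
m=(d>0)&(W[...,0]>.27)&(W[...,0]<.54)&(W[...,1]>-.388)&(W[...,1]<-.29)&(W[...,2]>.007)&(W[...,2]<.07)
arm=cv2.dilate(((W[...,2]>.09)&(W[...,1]>-.385)).astype(np.uint8),np.ones((5,5)))>0
k,l,s,_=cv2.connectedComponentsWithStats(m.astype(np.uint8));m=l==1+np.argmax(s[1:,4])
print("stack",fit(m,~arm,cm,flat(.007,.0625),[.4058,-.3435,1.5186]))
mt=m&(W[...,2]>.049)
print("top tray",fit(mt,~arm,cm,flat(.05,.0625),[.4058,-.3435,1.5186]))
for zc in((.043,.056),(.056,.068)):
  q=m&(W[...,2]>zc[0])&(W[...,2]<zc[1]);print(zc,q.sum(),np.median(W[q][:,2]))
c=[.4058,-.3435];a=1.5186;L=(W[...,:2]-c)@np.array([[np.cos(a),-np.sin(a)],[np.sin(a),np.cos(a)]])
for yc in(-.069,0,.069):
  q=(np.abs(L[...,0])<.012)&(np.abs(L[...,1]-yc)<.025);print("floor",yc,np.median(W[q][:,2]).round(4))
z=np.load("s30.npz");cv2.imwrite("pics/s30b.png",cv2.resize(z["im"][150:250,300:440],None,fx=5.5,fy=5.5,interpolation=cv2.INTER_CUBIC))
E
```

```text
30.25 pos [ 0.3987 -0.1611  0.1586] F [ 0.2 -0.5  0.4] open 0.63
-0.069 130 top z 0.0303 slopes [0.019 0.008] x [-0.0168  0.0139] y [-0.0913 -0.0372]
0 157 top z 0.0307 slopes [0.005 0.006] x [-0.0164  0.0139] y [-0.0256  0.0326]
0.069 196 top z 0.0306 slopes [-0.024  0.006] x [-0.0153  0.0152] y [0.0409 0.1005]
stack (array([ 0.40577559, -0.34340589,  1.52054513]), np.float64(30.703667820069207), np.float64(1760.0))
top tray (array([ 0.40558483, -0.3433258 ,  1.52052135]), np.float64(89.68816608996539), np.float64(1503.0))
(0.043, 0.056) 1029 0.05252086437944904
(0.056, 0.068) 564 0.05958011467172501
floor -0.069 0.0526
floor 0 0.053
floor 0.069 0.0526
```

View pics/t30.png

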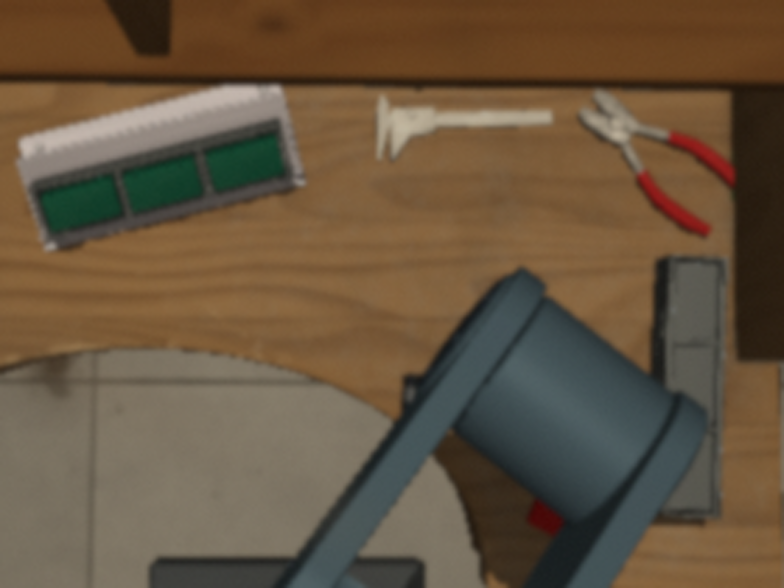

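View pics/s30b.png

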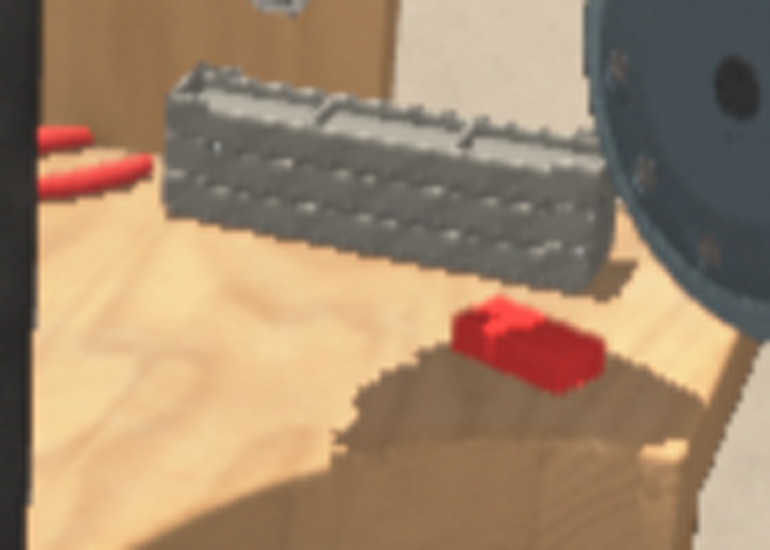

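```bash
python3 -c "
from h import *
print(ctrl.hand_in())"
```

```text
the job is handed in; nothing more can be done
None
```

I moved both green blanks from the bench tray into the free middle and right-hand pockets of the stand tray. I then nested the emptied tray on the pile and handed in at about 30 s of the 72 s. The hand-in reports no verdict, so the results below are from my own last pictures.

- **Blanks:** all three tops sit at 30.3–30.7 mm in the stand tray's frame (31 mm expected). They are flat within about 0.025 rad, and the stand tray stands as it did.
- **Stacked tray:** its pocket floors are at 52.6–53.0 mm (53 mm expected). It sits within about 0.3 mm and 0.002 rad of where the pile was measured at the start, so I see no sign that the pile was pushed.
- **Surroundings:** in the last pictures the caliper and pliers look unmoved. I did not measure the jar or charcoal block, which showed no change where visible. The red block is partly hidden by the arm in the last top picture. The arm was clear of everything with no contact force.

**Disagreements along the way:**
- The two cameras differed from each other by 1–5 mm in y, and the top camera was about 2 mm off the arm in y. I therefore made the final fits by comparing parts within the same picture.
- The y position of a held blank read unreliably near the tray. I used the end-face spacing instead (68.3 mm against 69 mm nominal).
- The second blank's grasp showed about 6 N. This was probably a finger resting on the bench tray's rim, and it did no harm that I could see.

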